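Set a turret flaring tool to its length stop

ROBOT

A 6-joint arm with a two-finger parallel gripper is mounted at the origin on the work surface. World frame = base frame: x ahead of the robot, y to its left, z up, the work surface at z = 0. Lengths are in mm, angles in rad, forces in N, time in s.
With the tool pointing down it reaches from about 275 to 1000 mm from the base axis. Payload 8.4 kg.
Tool frame: the origin (TCP) lies at the very end of the fingers, on their centre line; the grasp point (between the pads) lies 19 mm behind it; z points along the fingers, y is the direction in which the jaws open and shut (so a half turn about z gives the same grasp; the last joint's range is limited). The gripper opens to 85 mm and grips with 20 to 120 N. Pads are 22 mm wide; open, the fingers measure 114 mm over their backs; the gripper's body (76 mm by 85 mm) begins 54 mm behind the grasp point. The pads swing forward as they close: fully open they stand 13 mm farther back than shut.
Start: joints at [1.265, 0.353, 1.633, -0, 1.155, -0.002], TCP at [186.966, 596.382, 191.781] pointing down, gripper open.
Joint ranges: [-2.63, 2.63], [-0.92, 2.1], [0.06, 2.66], [-1.3, 4.44], [0, 2.69], [-3.02, 3.02]. Speed limits (rad/s): [2.22, 2.22, 2.79, 3.14, 3.14, 3.14].

INTERFACE

Orientations are given as [roll, pitch, yaw] about the fixed x, y, z axes, in that order (R = Rz(yaw) Ry(pitch) Rx(roll)).
In Python, from rig import r gives the robot as it stands.
- The arm moves only by the tool jog_arm, never from a script. Its argument "increments" is text: rows parted by semicolons, each of 7 numbers parted by spaces: the shift along the tool's x, y, z in cm, then the turn, a rotation vector about the tool's x, y, z in rad, then the opening, from -1 (shut) to 1 (fully open). A call has exactly 8 rows; each row shifts and turns the commanded pose from where the row before left it, along the tool's axes as they then stand; what a row does not reach is not made up. A row lasts 1/10 s, in which the tool goes at most 50 mm and 8.59 degrees, less where a joint would pass 70% of its speed; a pose out of reach is approached as far as the arm can. A call with a gripper value outside its range is refused whole. The fingers move at their own pace and stop on an object; "squeeze" is the grip in N (left out, the last holds). Time passes only in rows, so rows that do not move let the fingers close, or fill a call up. It gives the time, the measured TCP pose, the force and the opening at its end, in the units of the state.
- r.sense(): the state, without advancing time (a new reading comes with each control period).
- r.grab_frame(name): name is "side" or "top" or "wrist"; returns the picture (384x512x3 uint8, red, green, blue); there is no depth.
- r.camera_info(name): a dict with "K" (3x3 intrinsics, pixels), "rvec" (rotation vector, rad) and "tvec" (3), from world to camera coordinates, as OpenCV has them. Camera axes: x right, y down, z forward; pixel columns grow to the right and rows downward; lengths in mm; the calibration is good to about 2 mm. The wrist camera is an equidistant fisheye: a pixel r from the principal point sees the ray r / f radians off the axis. A picture is of the moment at which its call begins: read the wrist's pose just before it. camera_info takes no time and is no camera call; for the wrist camera it gives the pose at the moment of the call.
- r.sign_off(): hands the job in, once; it reports no verdict.
The state is a dict: "clock": time; "qpos": joint angles; "qvel": joint speeds; "joint_efforts": joint torques, N m; "eef_pos": TCP position; "tcp_rot": TCP orientation; "contact_force": force on the tool from outside, world axes, zero at the start; "wrist_torque": the same for the moment, N m; "opening": opening from 0.0 (shut) to 1.0 (fully open).
Only numpy, scipy, OpenCV 4.12 (cv2) and the standard library are available. Lean on these libraries where they do the work, as an engineer would, in place of code of your own. Each camera call takes 0.05 s, during which the arm holds its last target.

TASK

Set up the pipe-flaring tool for the next brake pipe: while its lever is still leaning back, push the tab on top of the turret round, either way, until the turret clicks in with the broad flat length stop (the one of its six positions that is marked on top by a raised bar, not by dots) facing the clamping die. Then push the lever's ball over as far as it goes, so that the stop closes up to the die, and take the hand away. Only push with the fingers, pick nothing up, and leave the tools and parts lying around where they are.

Things in the scene. Friction and masses are not known exactly. Their poses are not given: they have to be found in the camera images.
- flarer: the frame of the flaring tool, bolted to a plywood board (440 x 240 x 18 mm) that does not move. Origin: on the table top, straight below the turret's axis while the lever is back. x: the tool's long axis, from the lever (-x) through the turret to the clamp with the die (+x); z up
- turret_top (a point): centre of the turret's top face, on its upright axis, 116 mm above the table. A steel drum, 72 mm across, with a nut (6 mm high) in the middle of its top and six tools sticking out round it, 60 degrees apart. Marks on top, counter-clockwise from above: raised bar (length stop), then one to five dots (flare punches with narrower noses)
- stop_face (a point): centre of the flat end of the length stop: a steel disc 22 mm in diameter (the widest of the six tools), 52 mm from the turret's axis and 93 mm above the table
- tab_top (a point): centre of the top of the turret's tab: an upright steel blade, 9 mm thick, 36 to 56 mm from the turret's axis, its top 148 mm above the table and 32 mm above the turret's top face. It stands opposite to the length stop (over three dots), so it ends up pointing to the lever. About 6 N sideways turns the turret
- turret (a joint): angle of the turret, rad, counter-clockwise from above; 0 (or any whole number of turns) when the length stop faces the die. Turns both ways without end; a spring detent draws it into the nearest multiple of 60 degrees (1.047 rad) once let go, to within about 3 degrees. At the start it rests two or three steps away
- die_mouth (a point): centre of the pipe hole in the front face of the clamping die, 68 mm from the turret's axis and 93 mm above the table; the stop has to close up to it. The blue clamp yoke around it reaches 63 mm beyond this face, 42 mm to either side and 131 mm above the table; its T-bar, 120 mm long, lies across it 32 mm beyond this face, up to 165 mm above the table
- lever (a joint): angle of the operating lever, rad: 0 leaning back from the turret (34 degrees from upright) as at the start, 0.75 at its end stop (9 degrees past upright, towards the die). Friction (about 4 N at the ball) keeps it where it is left. It moves the carriage with the turret towards the die, 21 mm per rad
- lever_ball (a point): centre of the black ball, 36 mm in diameter, at the end of the lever, 235 mm from the pivot; about 234 mm above the table at the start, 272 mm when the lever is over. The bar below it is 16 mm by 10 mm
- lever_pivot (a point): pivot of the lever, 40 mm above the table; the lever swings in the upright plane through the tool's long axis (about the tool's y axis)
- carriage (a joint): how far the carriage with the turret has moved towards the die, m: 0 with the lever back, 0.016 when the lever is fully over and the stop closes up to the die
- cutter: bystander, to be left alone: hand tube cutter, aluminium, 87 x 20 x 26 mm, lying on the tool's plywood board
- deburrer: bystander, to be left alone: small deburring pen with a black body, 120 x 14 mm, 14 mm high, lying on the board
- oil: bystander, to be left alone: white oil bottle with a black cap, 40 mm across, 105 mm high, standing on the board (origin under its centre)
- pipe: bystander, to be left alone: straight copper brake pipe 210 mm long with a square steel union near each end, lying on the table
- wrench: bystander, to be left alone: steel spanner, 170 mm long, lying on the table
- nut_tray: bystander, to be left alone: open grey plastic tray with union nuts, 130 x 100 x 35 mm, on the table
- carton: bystander, to be left alone: small cardboard carton, 90 x 120 x 65 mm, on the table

How it is judged:
By the outcome, as a careful person would: the job done as asked, in the order asked, and still so for the second after the job is handed in, with the robot touching nothing.
It also fails if it takes over 64 s, if anything falls off the work surface, if the arm or the gripper's body presses on something with over 40 N, if the wrist force passes 120 N, or if a joint passes its speed limit or range.

## Working session

There is one attempt and no reset: what is moved stays moved. The work goes in short steps, Python scripts to look and compute and a tool call to move; the robot and the scene stay as the last step left them, time stands still between calls to the robot, and variables do not carry over. Pictures are saved under pics/ and viewed, and the job is handed in when it is done.

Besides the shell and the picture viewer there is one more tool, called after ">>>" by a JSON object that holds its "name" and its "arguments". jog_arm: Moves the arm, as the interface text tells. Its arguments: {"type":"object","properties":{"increments":{"type":"string"},"squeeze":{"type":"number"}},"required":["increments"]}

```bash
mkdir -p pics; ls
python3 - <<'E'
from rig import r
import cv2
s=r.sense();print(s)
for n in ["side","top","wrist"]:
    print(n,r.camera_info(n))
    cv2.imwrite(f"pics/{n}0.png",cv2.cvtColor(r.grab_frame(n),cv2.COLOR_RGB2BGR))
E
```

```text
pics
{'clock': 0.0, 'qpos': array([ 1.26457685e+00,  3.53633711e-01,  1.63412651e+00, -3.18169292e-05,
        1.15516013e+00, -2.39208231e-03]), 'qvel': array([ 9.76479065e-04, -1.30598886e-03, -7.47108994e-05,  1.58091161e-04,
       -3.38144791e-03, -1.84448390e-04]), 'joint_efforts': array([ 1.11228772e-03, -6.05238891e+01, -3.42071629e+01,  6.17781734e-05,
        8.80811247e-03, -1.88150040e-05]), 'eef_pos': array([186.83634395, 595.88633215, 191.07397507]), 'tcp_rot': array([-3.14026489e+00,  2.59148908e-05,  2.83777814e+00]), 'contact_force': array([ 0.15060069, -0.20914003, -0.0666922 ]), 'wrist_torque': array([-0.01886181, -0.02468554,  0.03500716]), 'opening': 0.9963989121966405}
side {'K': array([[396.63425148,   0.        , 262.21583841],
       [  0.        , 396.63425148, 192.31156479],
       [  0.        ,   0.        ,   1.        ]]), 'rvec': array([ 2.26661394, -0.14495988,  0.04905385]), 'tvec': array([-544.81982247,  232.56560229,  971.13213579])}
top {'K': array([[443.5751729 ,   0.        , 247.41435676],
       [  0.        , 443.5751729 , 183.68364031],
       [  0.        ,   0.        ,   1.        ]]), 'rvec': array([ 2.14846066, -2.13888779,  0.16221088]), 'tvec': array([  91.18403484,  590.26479212, 1082.59072596])}
wrist {'K': array([[297.31863964,   0.        , 256.79574464],
       [  0.        , 297.31863964, 189.77905414],
       [  0.        ,   0.        ,   1.        ]]), 'rvec': array([-2.31127092, -1.69653398, -0.27769585]), 'tvec': array([-624.10439658,  -41.74289954,  379.42891745])}
```

View pics/side0.png

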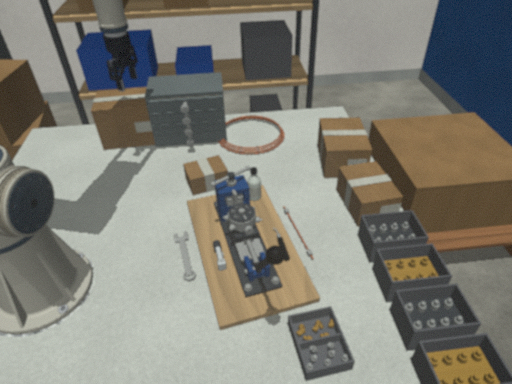

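View pics/top0.png

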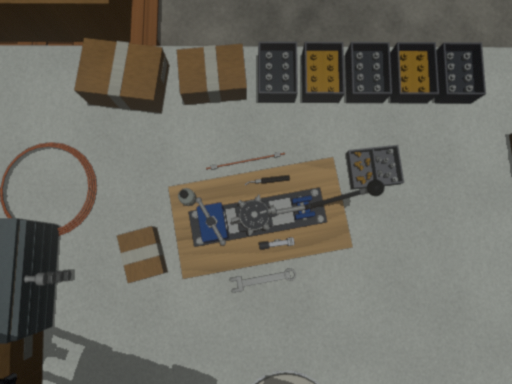

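View pics/wrist0.png

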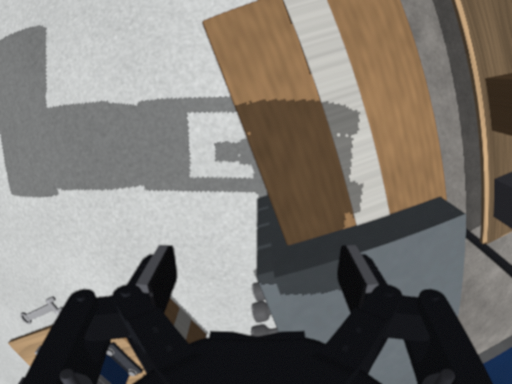

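Run:
```python
import cv2
t=cv2.imread("pics/top0.png");s=cv2.imread("pics/side0.png")
cv2.imwrite("pics/topc.png",cv2.resize(t[165:265,165:315],None,fx=5.3,fy=5.3,interpolation=cv2.INTER_CUBIC))
cv2.imwrite("pics/sidec.png",cv2.resize(s[160:310,180:320],None,fx=4,fy=4,interpolation=cv2.INTER_CUBIC))
cv2.imwrite("pics/topd.png",cv2.resize(t[185:240,225:285],None,fx=10,fy=10,interpolation=cv2.INTER_CUBIC))
```

```text
(no output)
```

View pics/topc.png

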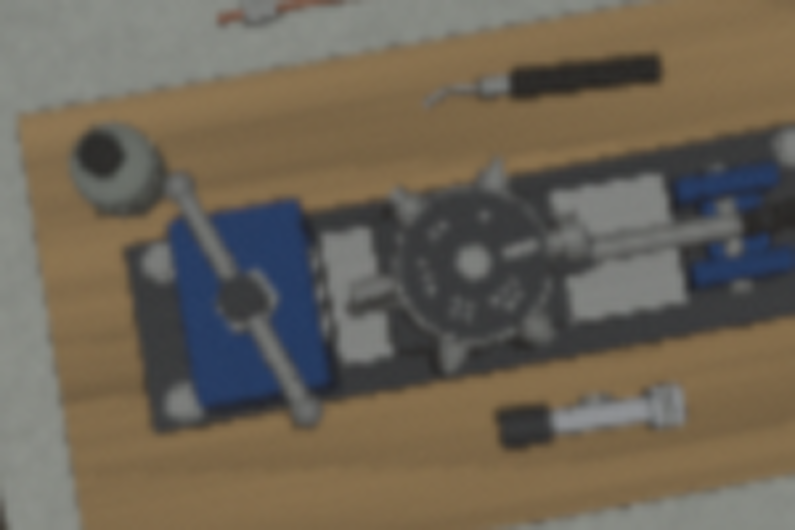

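View pics/topd.png

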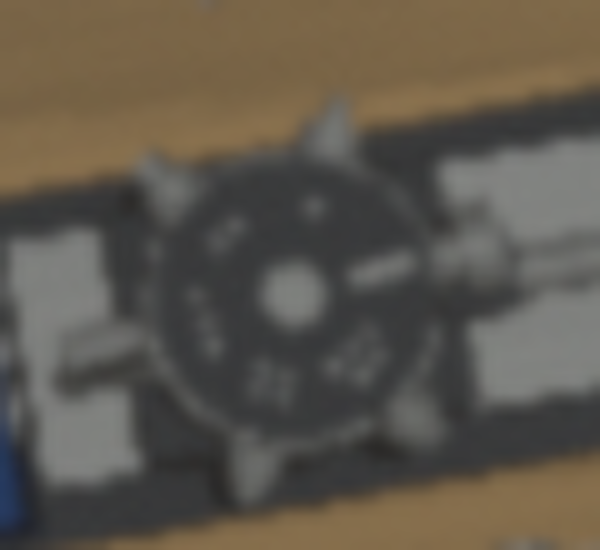

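View pics/sidec.png

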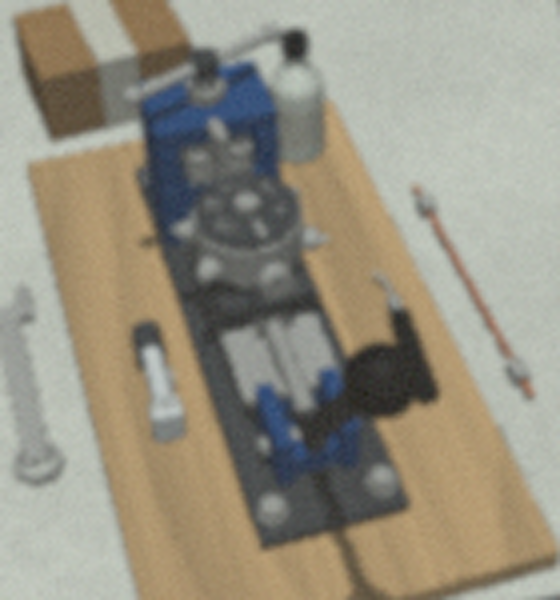

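```bash
cat > h.py <<'E'
import numpy as np,cv2
from rig import r
def back(n,uv,z):
    c=r.camera_info(n);R=cv2.Rodrigues(c["rvec"])[0];t=c["tvec"];C=-R.T@t
    d=R.T@np.linalg.inv(c["K"])@np.array([*uv,1.]);return C+d*(z-C[2])/d[2]
def proj(n,P):
    c=r.camera_info(n);return cv2.projectPoints(np.atleast_2d(np.float64(P)),c["rvec"],c["tvec"],c["K"],None)[0].reshape(-1,2)
E
python3 - <<'E'
from h import *
T=back("top",(254.1,214.1),122);B=back("top",(375.3,187.8),234)
print(T,B, np.linalg.norm(T-B))
# side: nut at (246,202)/4+(180,160); ball (385,380)/4
T2=back("side",(180+246/4,160+202/4),122);B2=back("side",(180+385/4,160+380/4),234);print(T2,B2)
for n in("top","side"):
    c=r.camera_info(n);print(-cv2.Rodrigues(c["rvec"])[0].T@c["tvec"])
d=(T-B)[:2];print(np.arctan2(d[1],d[0]))
d=(T2-B2)[:2];print(np.arctan2(d[1],d[0]))
# board corners z=18 in top img
cs=[back("top",p,18) for p in[(169,186),(333,158),(351,247),(183,277)]]
for c in cs:print(c)
E
```

```text
[506.2041628   77.89942422 122.        ] [ 553.60071776 -175.45874533  234.        ] 281.0352210979096
[507.63403362  76.64555518 122.        ] [ 556.8861679  -174.82324381  234.        ]
[ 421.15067259   94.33590833 1158.64687474]
[ 479.49923471 -655.87144541  796.19479684]
1.755732059943538
1.7642058806283714
[586.8310409  297.51529905  18.        ]
[ 663.0384418  -130.50103659   18.        ]
[ 431.97884978 -170.67945304   18.        ]
[355.26153555 255.09438106  18.        ]
```

```bash
cat >> h.py <<'E'
from scipy.spatial.transform import Rotation as Ro
T0=np.array([507.,77.]);A=1.75
u=np.array([np.cos(A),np.sin(A)]);v=np.array([-u[1],u[0]])
def W(x,y): return T0+x*u+y*v   # tool frame -> world xy
def delta(p,yaw,pos=None,rpy=None):
    s=r.sense();pos=s["eef_pos"] if pos is None else pos;rpy=s["tcp_rot"] if rpy is None else rpy
    R=Ro.from_euler("xyz",rpy);G=Ro.from_euler("xyz",[np.pi,0,yaw])
    print("shift cm",np.round(R.inv().apply(np.array(p)-pos)/10,2),"rot",np.round((R.inv()*G).as_rotvec(),3))
def st():
    s=r.sense();d=s["eef_pos"][:2]-T0
    print(round(s["clock"],2),"tcp",np.round(s["eef_pos"],1),"rpy",np.round(s["tcp_rot"],3),"toolxy",np.round([d@u,d@v],1),"F",np.round(s["contact_force"],1),"op",round(s["opening"],2),"q6",round(s["qpos"][5],2))
E
python3 - <<'E'
from h import *
st();delta([*W(44,26),220],A+np.pi/2)
print(W(44,26))
print("tcp px",proj("side",[187,596,192]),proj("top",[187,596,192]))
for uv in [(57,222),(50,338),(57,150)]: print(back("top",uv,150))
for uv in [(216,300),(390,360)]: pass
# tbar ends z=160
for q in [(165+180/5.3,165+185/5.3),(165+305/5.3,165+410/5.3)]:
    d=back("top",q,160)[:2]-T0;print("tbar",d@u,d@v)
# bar mark + tab
for q,z in [((263.2,212.0),118),((231.2,221.5),148),((239,219),116)]:
    d=back("top",q,z)[:2]-T0;print(d@u,d@v)
E
```

```text
0.15 tcp [186.8 596.  191.2] rpy [-3.141 -0.     2.838] toolxy [567.7 222.5] F [0.3 0.  0.4] op 1.0 q6 -0.0
shift cm [-41.73 -37.26  -2.84] rot [-0.001 -0.    -0.483]
[473.57353893 115.66098422]
tcp px [[131.43080909  98.54645956]] [[  4.64614292 363.89013561]]
[483.96293989 525.53498633 150.        ]
[231.08175158 523.46334984 150.        ]
[651.06526592 537.002827   150.        ]
tbar 119.45232642249901 -49.78821579398432
tbar 82.65822729856002 53.49293186247876
-21.02549064727367 -0.8339572353309408
56.084528172297105 10.179570047115835
37.80516528915155 5.330499864426583
```

>>> {"name": "jog_arm", "arguments": {"increments": "0 0 -5 0 0 0 -1; 0 -2 -3 0 0 0 -1; 0 -4.5 0 0 0 0 -1; 0 -4.5 0 0 0 0 -1; 0 -4.5 0 0 0 0 -1; -2 -4 0 0 0 0 -1; -3 -3.5 0 0 0 0 -1; -3.5 -3 0 0 0 0 -1", "squeeze": 60}}

```text
clock: 0.95
eef_pos: [189.7, 320.9, 271.7]
tcp_rot: [3.141, 0.0, 2.84]
contact_force: [0.7, 0.9, -0.6]
opening: -0.002
```

>>> {"name": "jog_arm", "arguments": {"increments": "-3.5 -3 0 0 0 0 -1; -4 -2 0 0 0 0 -1; -4 -2 0 0 0 0 -1; -4.5 -1 0 0 0 0 -1; -4.5 0 0 0 0 0 -1; -4.5 0 0 0 0 0 -1; -4 0 0 0 0 0 -1; 0 0 0 0 0 0 -1"}}

```text
clock: 1.75
eef_pos: [446.9, 158.3, 271.4]
tcp_rot: [-3.141, 0.001, 2.835]
contact_force: [0.4, 0.3, -0.0]
opening: 0.002
```

Run:
```python
from h import *
st();delta([*W(44,26),200],A+np.pi/2)
cv2.imwrite("pics/w1.png",cv2.cvtColor(r.grab_frame("wrist"),cv2.COLOR_RGB2BGR))
t=cv2.imread("pics/top0.png")
cv2.imwrite("pics/tope.png",cv2.resize(t[205:235,220:260],None,fx=16,fy=16,interpolation=cv2.INTER_CUBIC))
```

```text
1.75 tcp [446.9 158.3 271.4] rpy [-3.141e+00  1.000e-03  2.835e+00] toolxy [90.7 44.7] F [ 0.4  0.3 -0. ] op 0.0 q6 -0.93
shift cm [-3.82 -3.25  7.15] rot [-0.001  0.001 -0.486]
```

View pics/w1.png

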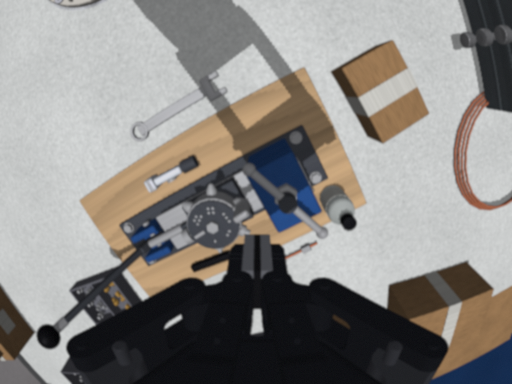

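View pics/tope.png

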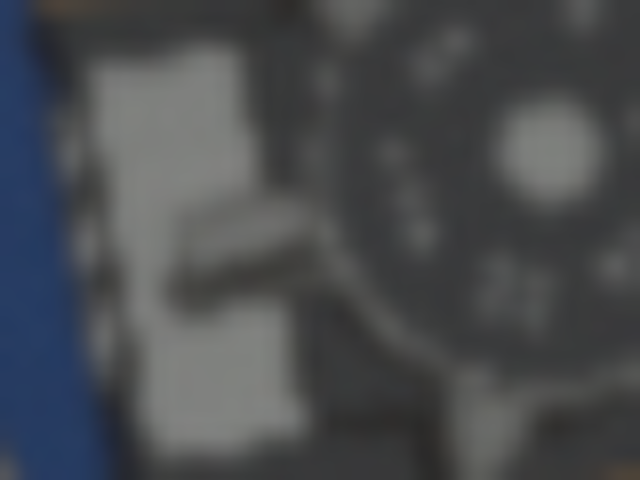

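Run:
```python
from h import *
d=back("top",(234.8,218.9),148)[:2]-T0;print(d@u,d@v)
for q in [(254.1,214.1)]:
    d=back("top",q,122)[:2]-T0;print(d@u,d@v)
t=cv2.imread("pics/w1.png")
cv2.imwrite("pics/w1c.png",cv2.resize(t[140:260,160:300],None,fx=5,fy=5,interpolation=cv2.INTER_CUBIC))
def wproj(P):
    c=r.camera_info("wrist");R=cv2.Rodrigues(c["rvec"])[0];p=R@np.array(P)+c["tvec"]
    th=np.arctan2(np.hypot(p[0],p[1]),p[2]);ph=np.arctan2(p[1],p[0]);f=c["K"][0,0]
    return c["K"][0,2]+f*th*np.cos(ph),c["K"][1,2]+f*th*np.sin(ph)
print("tab",wproj([*W(46,0),148]),"nut",wproj([*W(0,0),122]),"mouth",wproj([*W(68,0),131]),"ball",wproj([*W(-257,0),234]))
```

```text
47.0164216097987 5.77792910464991
1.0268756319910393 0.6227738045431254
tab (np.float64(240.83723248749098), np.float64(224.39616451588375)) nut (np.float64(209.81443258104952), np.float64(230.8196015892666)) mouth (np.float64(257.9608168332558), np.float64(210.3095324088801)) ball (np.float64(46.547133590502625), np.float64(337.47774487254446))
```

View pics/w1c.png

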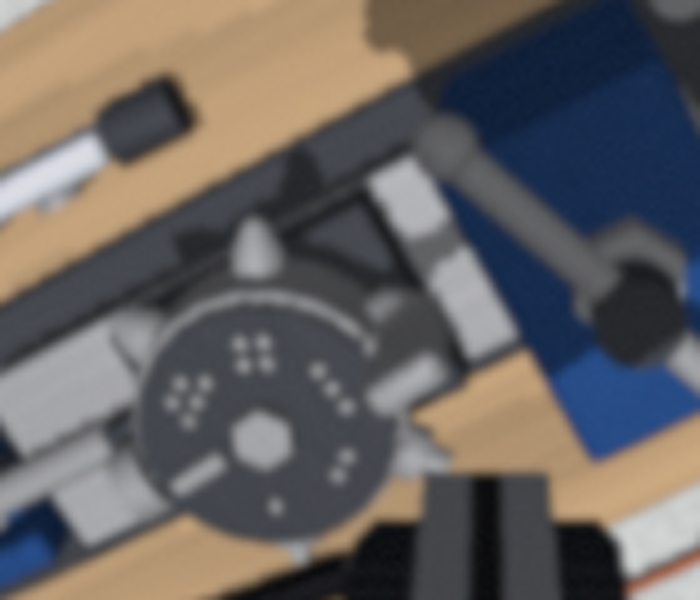

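Run:
```python
from h import *
st();delta([*W(44,32),200],A+np.pi/2)
```

```text
1.8 tcp [444.5 158.8 271.2] rpy [-3.141e+00 -1.000e-03  2.835e+00] toolxy [91.6 46.9] F [ 0.2 -0.2 -0.2] op -0.0 q6 -0.92
shift cm [-3.55 -3.51  7.12] rot [-0.001 -0.001 -0.486]
```

>>> {"name": "jog_arm", "arguments": {"increments": "-1.8 -1.8 1.5 0 0 0 -1; -1.75 -1.7 1.5 0 0 0 -1; 0 0 1 0 0 -0.12 -1; 0 0 1 0 0 -0.12 -1; 0 0 1 0 0 -0.12 -1; 0 0 1.1 0 0 -0.126 -1; 0 0 0 0 0 0 -1; 0 0 0 0 0 0 -1"}}

```text
clock: 2.6
eef_pos: [465.8, 116.1, 201.0]
tcp_rot: [3.142, -0.001, -2.962]
contact_force: [0.5, 0.1, -0.2]
opening: -0.001
```

Run:
```python
from h import *
st();delta([*W(44,30),134],A+np.pi/2)
cv2.imwrite("pics/w2.png",cv2.cvtColor(r.grab_frame("wrist"),cv2.COLOR_RGB2BGR))
t=cv2.cvtColor(r.grab_frame("top"),cv2.COLOR_RGB2BGR)
cv2.imwrite("pics/t2.png",cv2.resize(t[165:265,165:315],None,fx=5.3,fy=5.3,interpolation=cv2.INTER_CUBIC))
```

```text
2.6 tcp [465.8 116.1 201. ] rpy [ 3.142e+00 -1.000e-03 -2.962e+00] toolxy [45.8 33.6] F [ 0.5  0.1 -0.2] op -0.0 q6 -1.51
shift cm [-0.36 -0.18  6.7 ] rot [ 0.    -0.001 -0.   ]
```

View pics/w2.png

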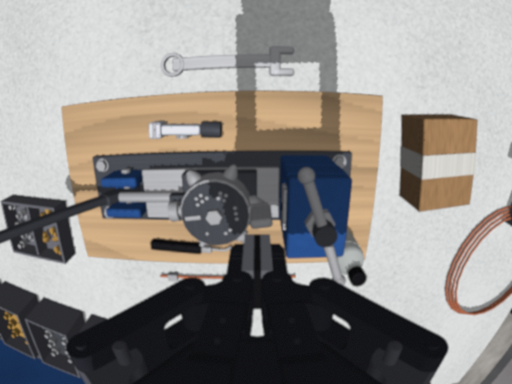

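View pics/t2.png

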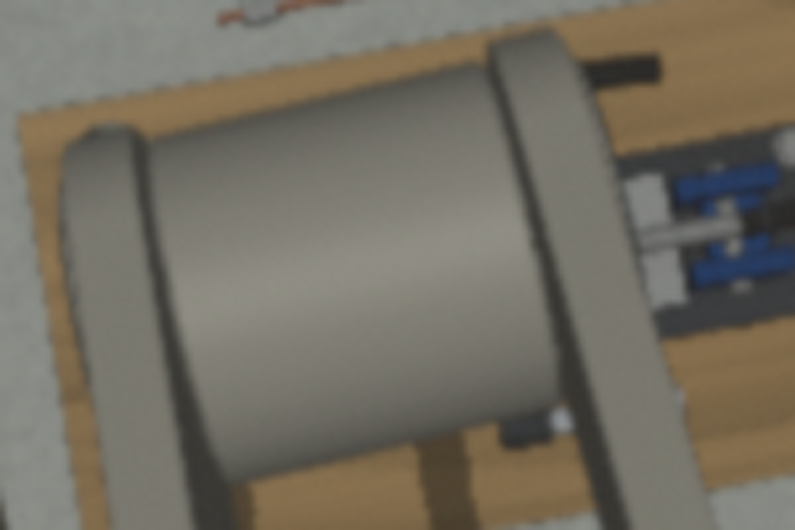

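```bash
cat >> h.py <<'E'
def wproj(P):
    c=r.camera_info("wrist");R=cv2.Rodrigues(c["rvec"])[0];p=R@np.array(P)+c["tvec"]
    th=np.arctan2(np.hypot(p[0],p[1]),p[2]);ph=np.arctan2(p[1],p[0]);f=c["K"][0,0]
    return np.round([c["K"][0,2]+f*th*np.cos(ph),c["K"][1,2]+f*th*np.sin(ph)],1)
E
python3 - <<'E'
from h import *
c=r.camera_info("wrist");C=-cv2.Rodrigues(c["rvec"])[0].T@c["tvec"];d=C[:2]-T0;print(C,d@u,d@v)
print("tcp",wproj(r.sense()["eef_pos"]),"tab",wproj([*W(46,0),148]),wproj([*W(46,5),148]),"nut",wproj([*W(0,0),122]))
t=cv2.imread("pics/w2.png")
cv2.imwrite("pics/w2c.png",cv2.resize(t[140:260,160:300],None,fx=5,fy=5,interpolation=cv2.INTER_CUBIC))
E
```

```text
[386.42900497 100.3543395  383.22464328] 44.47164616163 114.47734581499438
tcp [258.1 218.3] tab [258.1 227.5] [258.1 222.4] nut [210.3 215.5]
```

View pics/w2c.png

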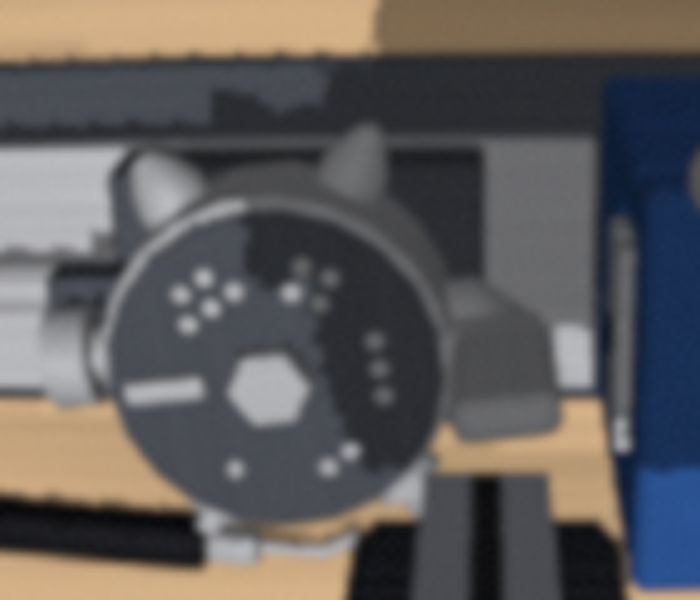

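Run:
```python
from h import *
t=cv2.cvtColor(r.grab_frame("side"),cv2.COLOR_RGB2BGR)
x0,y0=160,100
cv2.imwrite("pics/s2.png",cv2.resize(t[100:230,160:320],None,fx=4.6,fy=4.6,interpolation=cv2.INTER_CUBIC))
s=r.sense();p=s["eef_pos"];print(p)
vv=np.array([*v,0]);uu=np.array([*u,0])
for q in (p,p+11*vv,p-11*vv,p+[0,0,20],p+[0,0,73]):
    a=proj("side",q)[0];print((a-[160,100]+.5)*4.6-.5, wproj(q))
```

```text
[466.64590844 116.05440477 201.47226566]
[286.67017214 357.22373218] [258.2 218.3]
[266.37720721 361.21700267] [258.2 203. ]
[306.8627679  353.25021244] [258.1 233. ]
[283.66390478 327.10023757] [258.4 231.8]
[275.29088814 243.2006734 ] [259.1 284.3]
```

View pics/s2.png

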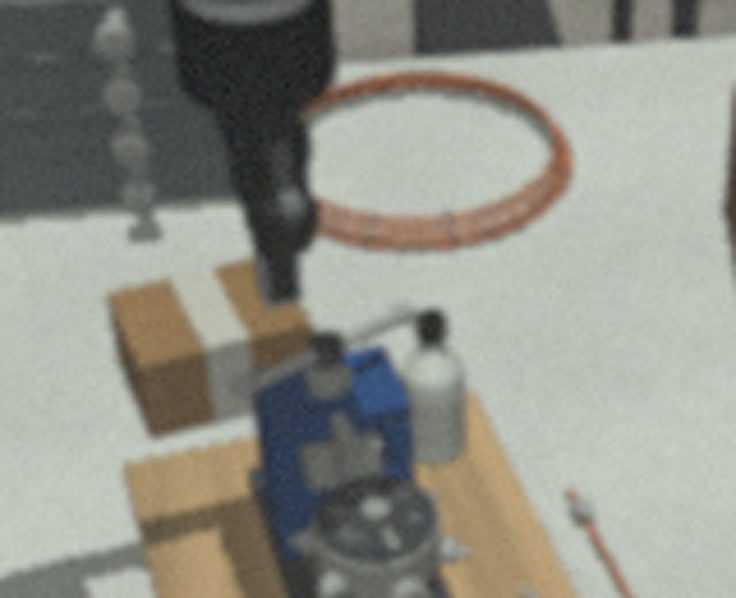

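>>> {"name": "jog_arm", "arguments": {"increments": "-0.2 -0.1 1.5 0 0 0 -1; -0.1 -0.1 1.5 0 0 0 -1; 0 0 1.5 0 0 0 -1; 0 0 1.2 0 0 0 -1; 0 0 1 0 0 0 -1; 0 0 0 0 0 0 -1; 0 0 0 0 0 0 -1; 0 0 0 0 0 0 -1"}}

```text
clock: 3.55
eef_pos: [470.3, 114.5, 134.4]
tcp_rot: [3.142, 0.001, -2.959]
contact_force: [1.0, -0.3, 0.5]
opening: -0.002
```

Run:
```python
from h import *
st()
p=r.sense()["eef_pos"]
w=cv2.cvtColor(r.grab_frame("wrist"),cv2.COLOR_RGB2BGR)
t=cv2.cvtColor(r.grab_frame("side"),cv2.COLOR_RGB2BGR)
cv2.imwrite("pics/s3.png",cv2.resize(t[140:240,180:290],None,fx=5.8,fy=5.8,interpolation=cv2.INTER_CUBIC))
cv2.imwrite("pics/w3.png",cv2.resize(w[140:260,160:320],None,fx=5,fy=5,interpolation=cv2.INTER_CUBIC))
vv=np.array([*v,0]);uu=np.array([*u,0])
for q in (p,p+11*vv,p+[0,0,20],p+[0,0,38],np.array([*W(46,4),148])):
    a=proj("side",q)[0];print((a-[180,140]+.5)*5.8-.5, (wproj(q)-[160,140])*5)
```

```text
3.55 tcp [470.3 114.5 134.4] rpy [ 3.142e+00  1.000e-03 -2.959e+00] toolxy [43.4 29.4] F [ 1.  -0.3  0.5] op -0.0 q6 -1.52
[266.09169246 340.4472814 ] [491. 392.]
[241.62698958 345.56133968] [491.  315.5]
[262.7265165 305.6486749] [492.  459.5]
[259.62271834 273.55292352] [493.  532.5]
[318.97946489 301.57716808] [510. 607.]
```

View pics/s3.png

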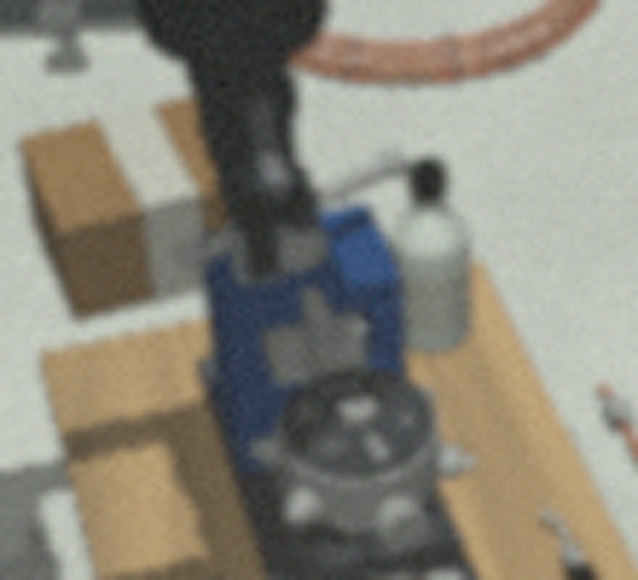

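View pics/w3.png

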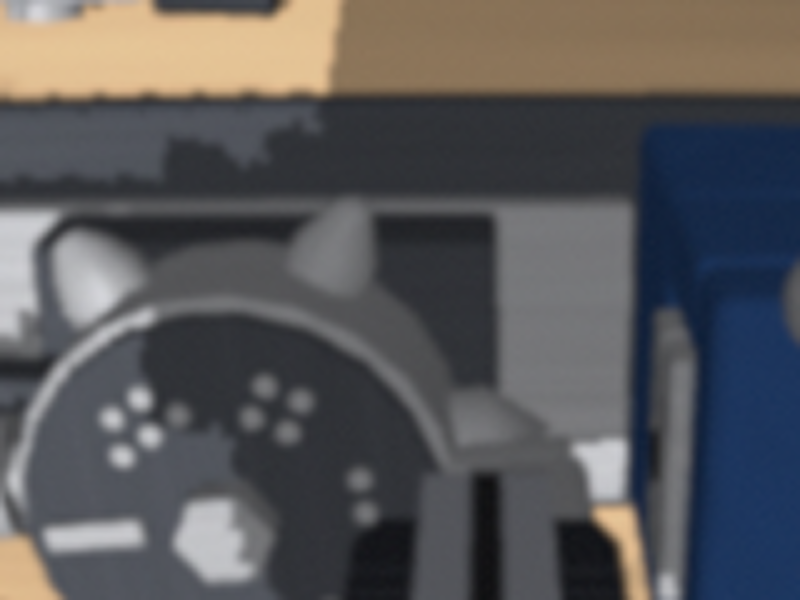

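>>> {"name": "jog_arm", "arguments": {"increments": "0 0 0.5 0 0 0 -1; 0 0 0.5 0 0 0 -1; 0 0 0.5 0 0 0 -1; 0 0 0.5 0 0 0 -1; 0 0 0 0 0 0 -1; 0 0 0 0 0 0 -1; 0 0 0 0 0 0 -1; 0 0 0 0 0 0 -1"}}

```text
clock: 4.45
eef_pos: [470.0, 114.4, 114.0]
tcp_rot: [3.142, 0.0, -2.959]
contact_force: [-0.5, 0.3, -0.0]
opening: -0.0
```

```bash
cat > look.py <<'E'
from h import *
import sys
n=sys.argv[1]
st()
p=r.sense()["eef_pos"]
w=cv2.cvtColor(r.grab_frame("wrist"),cv2.COLOR_RGB2BGR)
t=cv2.cvtColor(r.grab_frame("side"),cv2.COLOR_RGB2BGR)
a=cv2.resize(t[140:240,180:290],None,fx=5,fy=5,interpolation=cv2.INTER_CUBIC)
b=cv2.resize(w[140:260,160:320],None,fx=4,fy=4,interpolation=cv2.INTER_CUBIC)
cv2.imwrite(f"pics/s{n}.png",a);cv2.imwrite(f"pics/w{n}.png",b)
E
python3 look.py 4
```

```text
4.45 tcp [470.  114.4 114. ] rpy [ 3.142  0.    -2.959] toolxy [43.4 29.8] F [-0.5  0.3 -0. ] op -0.0 q6 -1.52
```

View pics/s4.png

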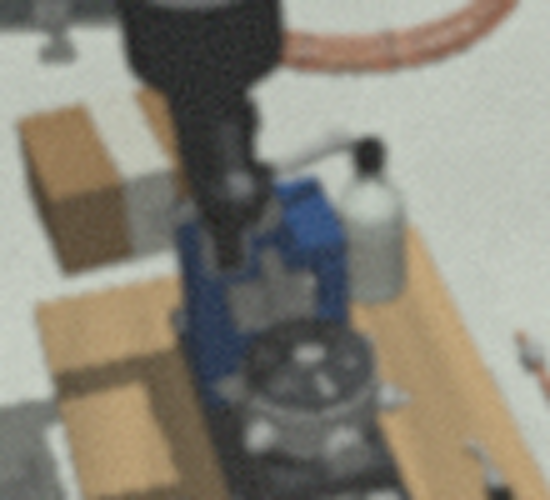

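View pics/w4.png

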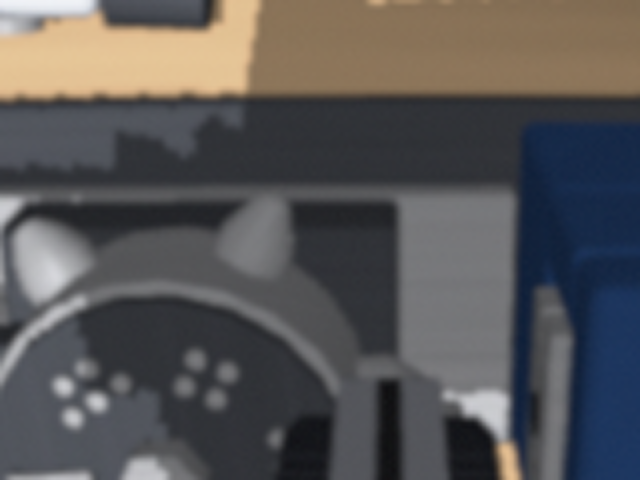

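>>> {"name": "jog_arm", "arguments": {"increments": "0 0 0.4 0 0 0 -1; 0 0 0.4 0 0 0 -1; 0 0 0.4 0 0 0 -1; 0 0 0.3 0 0 0 -1; 0 0 0 0 0 0 -1; 0 0 0 0 0 0 -1; 0 0 0 0 0 0 -1; 0 0 0 0 0 0 -1"}}

```text
clock: 5.35
eef_pos: [469.9, 114.4, 98.9]
tcp_rot: [3.142, 0.0, -2.959]
contact_force: [0.3, -0.2, 0.4]
opening: 0.002
```

```bash
python3 look.py 5
python3 - <<'E'
from h import *
p=r.sense()["eef_pos"]
for q in (p+[0,0,38],np.array([*W(46,4),148])):
    print((proj("side",q)[0]-[180,140]+.5)*5)
E
```

```text
5.35 tcp [469.9 114.4  98.9] rpy [ 3.142  0.    -2.959] toolxy [43.4 29.8] F [ 0.3 -0.2  0.4] op 0.0 q6 -1.52
[228.67087762 290.43549305]
[275.4133318  260.41135179]
```

View pics/s5.png

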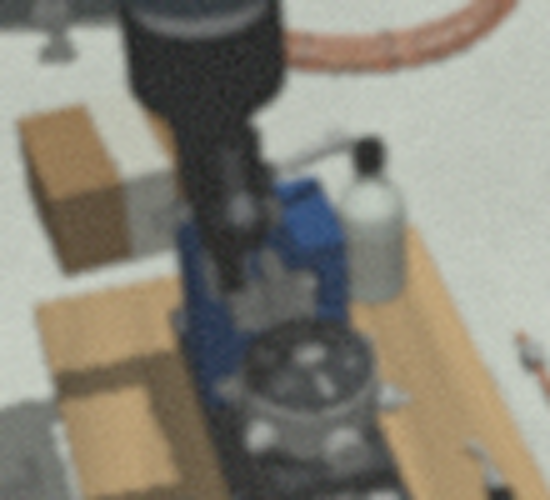

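>>> {"name": "jog_arm", "arguments": {"increments": "-0.5 0 0.3 0 0 0 -1; -0.5 0 0 0 0 0 -1; -0.4 0 0 0 0 0 -1; -0.44 0.14 0 0 0 0.1 -1; -0.44 0.14 0 0 0 0.1 -1; -0.44 0.14 0 0 0 0.1 -1; -0.44 0.14 0 0 0 0.1 -1; -0.44 0.14 0 0 0 0.1 -1"}}

```text
clock: 6.25
eef_pos: [502.7, 124.0, 95.2]
tcp_rot: [-3.14, -0.006, 2.819]
contact_force: [-13.3, 6.4, 9.6]
opening: 0.001
```

```bash
python3 look.py 6
```

```text
6.25 tcp [502.7 124.   95.2] rpy [-3.14  -0.006  2.819] toolxy [47.  -4.1] F [-13.3   6.4   9.6] op 0.0 q6 -1.01
```

View pics/s6.png

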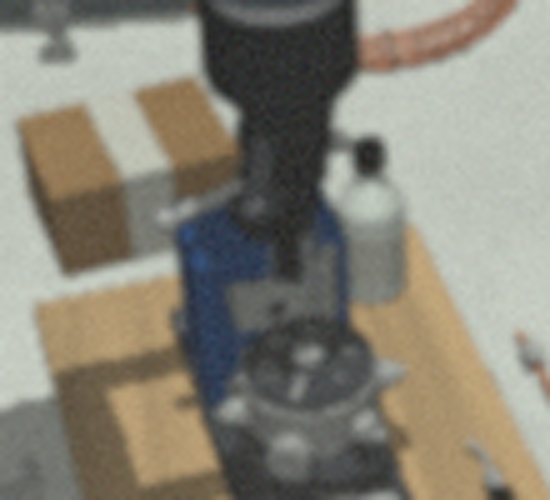

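View pics/w6.png

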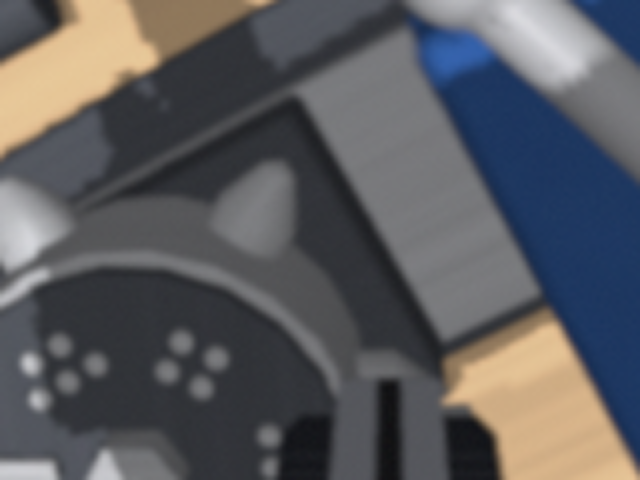

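>>> {"name": "jog_arm", "arguments": {"increments": "-0.44 0.14 0 0 0 0.1 -1; -0.44 0.14 0 0 0 0.1 -1; -0.44 0.14 0 0 0 0.1 -1; -0.44 0.14 0 0 0 0.1 -1; -0.44 0.14 0 0 0 0.1 -1; -0.44 0.14 0 0 0 0.1 -1; -0.44 0.14 0 0 0 0.1 -1; -0.44 0.14 0 0 0 0.1 -1"}}

```text
clock: 7.15
eef_pos: [536.9, 111.4, 95.2]
tcp_rot: [-3.138, -0.003, 2.02]
contact_force: [-10.7, 7.6, 4.4]
opening: -0.003
```

```bash
python3 look.py 7
```

```text
7.15 tcp [536.9 111.4  95.2] rpy [-3.138e+00 -3.000e-03  2.020e+00] toolxy [ 28.5 -35.6] F [-10.7   7.6   4.4] op -0.0 q6 -0.25
```

View pics/s7.png

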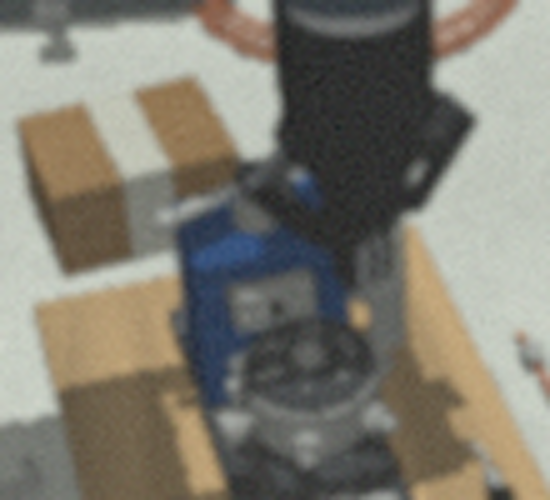

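View pics/w7.png

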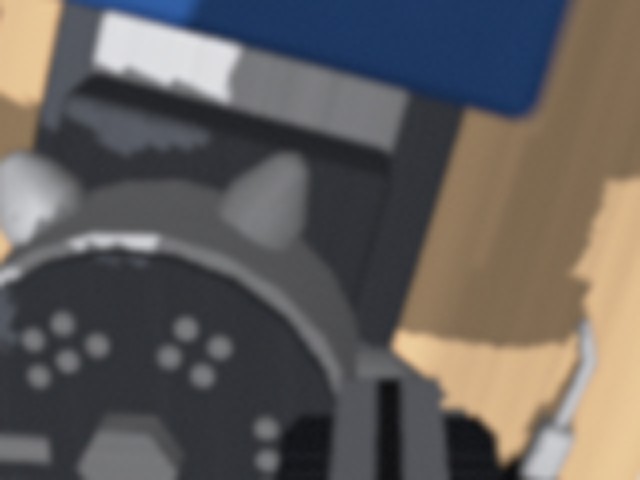

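>>> {"name": "jog_arm", "arguments": {"increments": "-0.44 0.14 0 0 0 0.1 -1; -0.44 0.14 0 0 0 0.1 -1; -0.44 0.14 0 0 0 0.1 -1; -0.44 0.14 0 0 0 0.1 -1; -0.44 0.14 0 0 0 0.1 -1; -0.44 0.14 0 0 0 0.1 -1; -0.44 0.14 0 0 0 0.1 -1; -0.44 0.14 0 0 0 0.1 -1"}}

```text
clock: 8.05
eef_pos: [553.8, 78.6, 95.7]
tcp_rot: [-3.141, -0.002, 1.221]
contact_force: [-1.7, 7.6, 0.3]
opening: 0.002
```

>>> {"name": "jog_arm", "arguments": {"increments": "-0.44 0.14 0 0 0 0.1 -1; -0.44 0.14 0 0 0 0.1 -1; -0.44 0.14 0 0 0 0.1 -1; -0.44 0.14 0 0 0 0.1 -1; 0 0 0 0 0 0 -1; 0 0 0 0 0 0 -1; 0 0 0 0 0 0 -1; 0 0 0 0 0 0 -1"}}

```text
clock: 8.85
eef_pos: [550.7, 59.8, 95.9]
tcp_rot: [3.141, -0.001, 0.825]
contact_force: [2.4, 2.4, -0.5]
opening: 0.004
```

```bash
python3 look.py 8
```

```text
8.85 tcp [550.7  59.8  95.9] rpy [ 3.141e+00 -1.000e-03  8.250e-01] toolxy [-24.7 -39.9] F [ 2.4  2.4 -0.5] op 0.0 q6 0.85
```

View pics/s8.png

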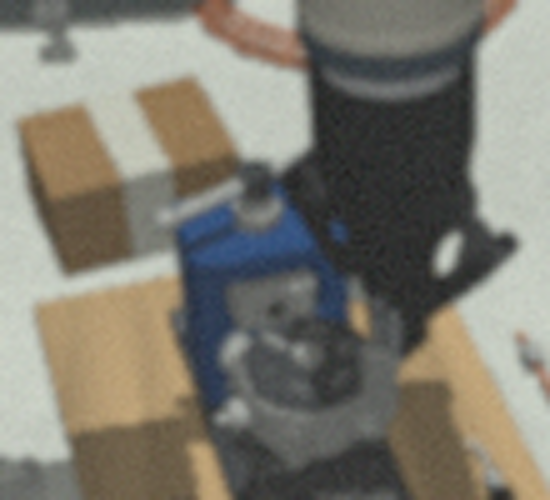

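View pics/w8.png

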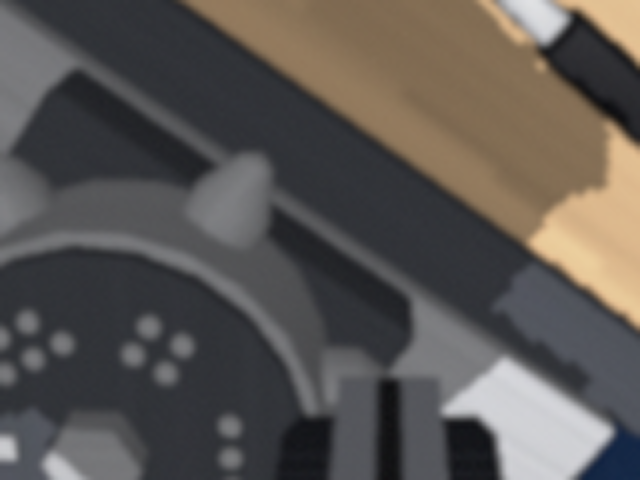

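>>> {"name": "jog_arm", "arguments": {"increments": "-0.44 0.14 0 0 0 0.1 -1; -0.44 0.14 0 0 0 0.1 -1; -0.44 0.14 0 0 0 0.1 -1; -0.44 0.14 0 0 0 0.1 -1; -0.44 0.14 0 0 0 0.1 -1; 0 0 0 0 0 0 -1; 0 0 0 0 0 0 -1; 0 0 0 0 0 0 -1"}}

```text
clock: 9.75
eef_pos: [536.4, 41.2, 95.7]
tcp_rot: [3.141, 0.0, 0.326]
contact_force: [1.3, -0.0, -0.1]
opening: 0.003
```

```bash
python3 look.py 9
```

```text
9.75 tcp [536.4  41.2  95.7] rpy [3.141 0.    0.326] toolxy [-40.4 -22.5] F [ 1.3 -0.  -0.1] op 0.0 q6 1.32
```

View pics/s9.png

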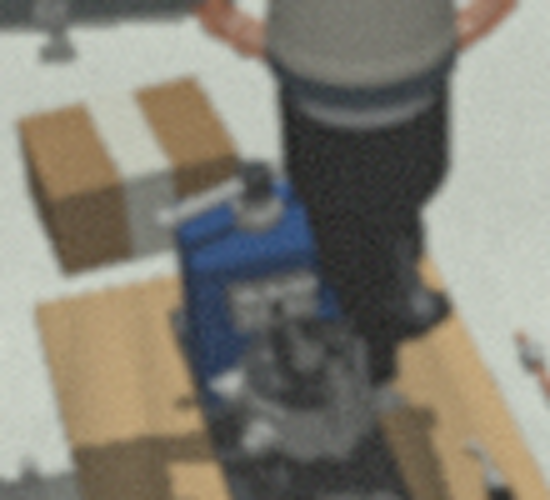

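View pics/w9.png

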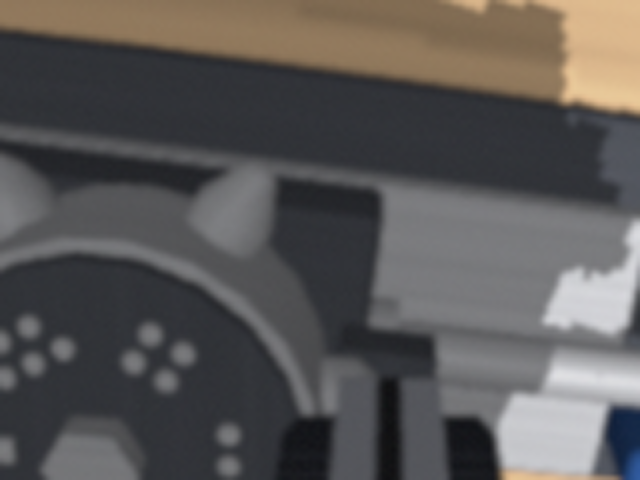

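>>> {"name": "jog_arm", "arguments": {"increments": "0.5 0 0 0 0 0 -1; 1 0 0 0 0 0 -1; 1 0 -0.5 0 0 0 -1; 0 0 -3 0 0 0 -1; 0 0 -4 0 0 0 -1; 0 0 -4 0 0 0 -1; 0 0 -3 0 0 0 -1; 0 0 0 0 0 0 -1"}}

```text
clock: 10.65
eef_pos: [563.7, 49.9, 246.1]
tcp_rot: [3.14, -0.008, 0.324]
contact_force: [0.6, 0.5, -1.1]
opening: -0.003
```

```bash
python3 look.py 10;python3 - <<'E'
from h import *
w=r.grab_frame("wrist");cv2.imwrite("pics/wf10.png",cv2.cvtColor(w,cv2.COLOR_RGB2BGR))
E
```

```text
10.65 tcp [563.7  49.9 246.1] rpy [ 3.14  -0.008  0.324] toolxy [-36.8 -51. ] F [ 0.6  0.5 -1.1] op -0.0 q6 1.33
```

View pics/s10.png

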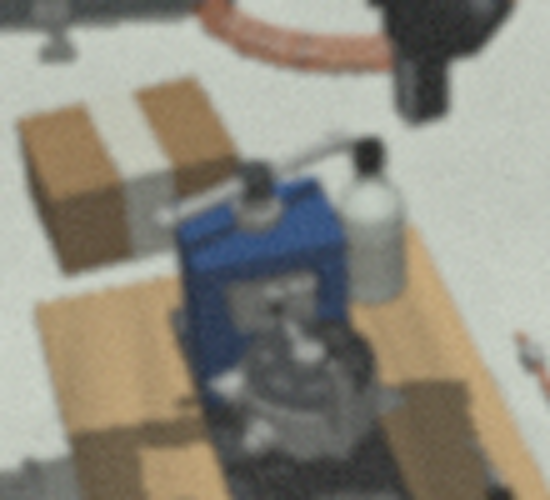

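View pics/wf10.png

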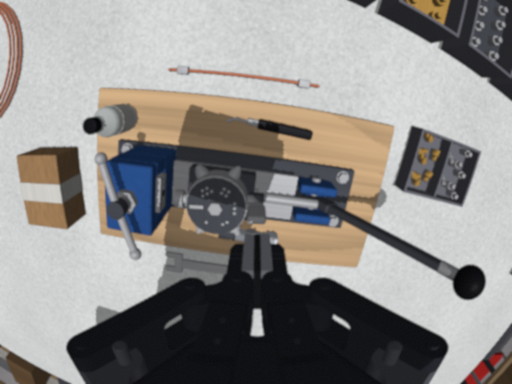

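Run:
```python
import cv2
t=cv2.imread("pics/wf10.png")
cv2.imwrite("pics/wf10c.png",cv2.resize(t[145:265,90:290],None,fx=4,fy=4,interpolation=cv2.INTER_CUBIC))
```

```text
(no output)
```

View pics/wf10c.png

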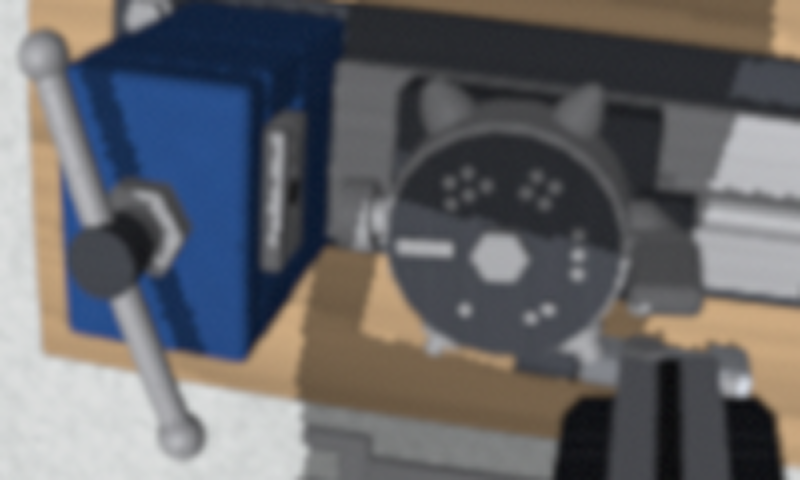

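>>> {"name": "jog_arm", "arguments": {"increments": "0 0 -2 0 0 0.14 -1; 0 4 0 0 0 0 -1; 0 4.5 0 0 0 0 -1; 0 4.5 0 0 0 0 -1; 0 4.5 0 0 0 0 -1; 0 4.5 0 0 0 0 -1; 0 4 0 0 0 0 -1; 0 2.3 0 0 0 0 -1"}}

```text
clock: 11.6
eef_pos: [611.4, -231.7, 258.5]
tcp_rot: [-3.141, 0.003, 0.182]
contact_force: [0.5, 0.8, 0.2]
opening: 0.001
```

Run:
```python
from h import *
st()
for b in ([553.6,-175.5],[556.9,-174.8]):
    d=np.array(b)-T0;print("ball",d@u,d@v)
delta([*W(-315,0),184],A-np.pi/2)
```

```text
11.6 tcp [ 611.4 -231.7  258.5] rpy [-3.141e+00  3.000e-03  1.820e-01] toolxy [-322.4  -47.7] F [0.5 0.8 0.2] op 0.0 q6 1.02
ball -256.7627177789354 -0.8466160728287306
ball -256.662139599767 -4.218541936467325
shift cm [-4.75 -0.75  7.46] rot [-0.001  0.003  0.003]
```

>>> {"name": "jog_arm", "arguments": {"increments": "-2 0 1 0 0 0 -1; -2.5 0 1.5 0 0 0 -1; 0 0 2.5 0 0 0 -1; 0 0 2.4 0 0 0 -1; 0 0 0 0 0 0 -1; 0 0 0 0 0 0 -1; 0 0 0 0 0 0 -1; 0 0 0 0 0 0 -1"}}

```text
clock: 12.4
eef_pos: [568.4, -237.3, 187.9]
tcp_rot: [3.141, -0.001, 0.184]
contact_force: [1.1, -0.2, 0.2]
opening: -0.003
```

```bash
cat > look2.py <<'E'
from h import *
import sys
n=sys.argv[1];st()
t=cv2.cvtColor(r.grab_frame("side"),cv2.COLOR_RGB2BGR)
cv2.imwrite(f"pics/s{n}.png",cv2.resize(t[130:310,190:340],None,fx=3.3,fy=3.3,interpolation=cv2.INTER_CUBIC))
w=cv2.cvtColor(r.grab_frame("wrist"),cv2.COLOR_RGB2BGR)
cv2.imwrite(f"pics/w{n}.png",w)
E
python3 look2.py 11
```

```text
12.4 tcp [ 568.4 -237.3  187.9] rpy [ 3.141e+00 -1.000e-03  1.840e-01] toolxy [-320.2   -4.4] F [ 1.1 -0.2  0.2] op -0.0 q6 0.99
```

View pics/s11.png

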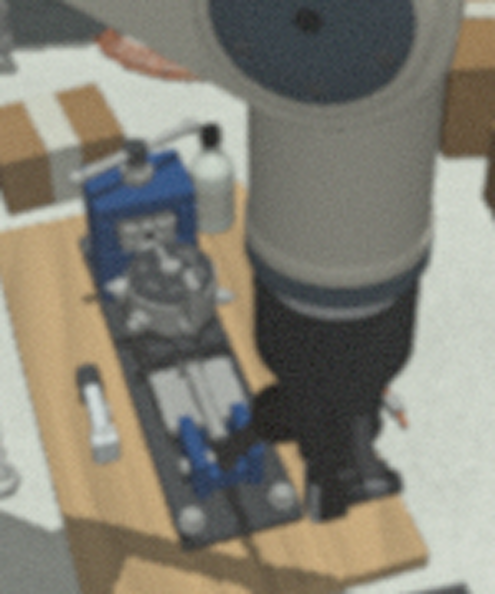

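View pics/w11.png

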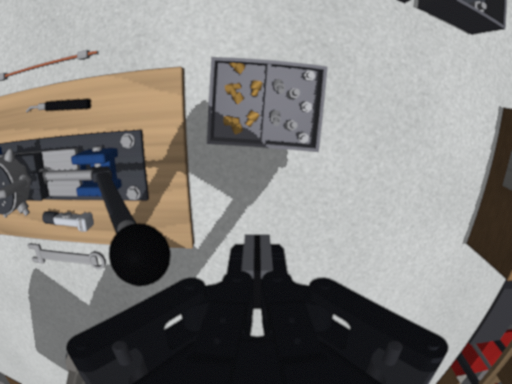

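>>> {"name": "jog_arm", "arguments": {"increments": "0 1 0 0 0 -0.142 -1; 0 0 0 0 0 -0.142 -1; 0 0 0 0 0 -0.142 -1; 0 0 0 0 0 -0.142 -1; 0 0 0 0 0 -0.142 -1; 0 0 0 0 0 -0.142 -1; 0 0 0 0 0 -0.142 -1; 0 0 0 0 0 -0.142 -1"}}

```text
clock: 13.3
eef_pos: [569.7, -247.0, 187.4]
tcp_rot: [3.141, 0.0, 1.326]
contact_force: [-0.2, -0.5, -0.2]
opening: -0.001
```

>>> {"name": "jog_arm", "arguments": {"increments": "0 0 0 0 0 -0.142 -1; 0 0 0 0 0 -0.142 -1; 0 0 0 0 0 -0.142 -1; 0 0 0 0 0 0 -1; 1 0 0 0 0 0 -1; 1 0 0 0 0 0 -1; 0 0 0 0 0 0 -1; 0 0 0 0 0 0 -1"}}

```text
clock: 14.1
eef_pos: [566.0, -226.7, 186.9]
tcp_rot: [3.141, 0.0, 1.746]
contact_force: [0.1, -0.7, -0.2]
opening: 0.004
```

```bash
python3 look2.py 12
```

```text
14.1 tcp [ 566.  -226.7  186.9] rpy [3.141 0.    1.746] toolxy [-309.4   -3.9] F [ 0.1 -0.7 -0.2] op 0.0 q6 -0.56
```

View pics/s12.png

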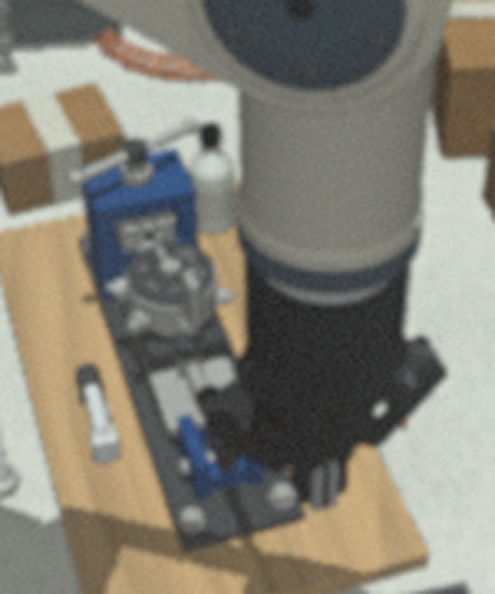

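View pics/w12.png

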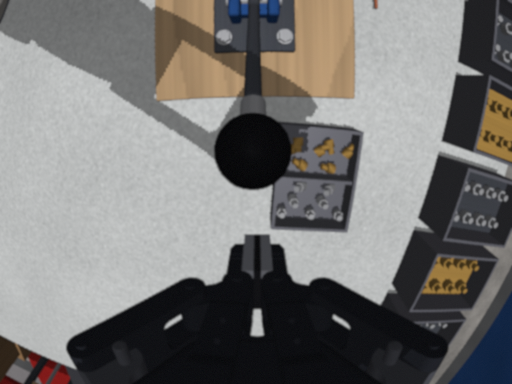

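>>> {"name": "jog_arm", "arguments": {"increments": "1 0 0 0 0 0 -1; 1 0 0 0 0 0 -1; 1.2 0 -0.7 0 0 0 -1; 1.2 0 -0.65 0 0 0 -1; 1.2 0 -0.6 0 0 0 -1; 1.2 0 -0.5 0 0 0 -1; 1.2 0 -0.4 0 0 0 -1; 1.2 0 -0.35 0 0 0 -1"}}

```text
clock: 15.0
eef_pos: [550.8, -137.2, 221.0]
tcp_rot: [3.139, 0.004, 1.746]
contact_force: [0.8, -5.4, 5.0]
opening: 0.003
```

```bash
python3 look2.py 13
```

```text
15.0 tcp [ 550.8 -137.2  221. ] rpy [3.139 0.004 1.746] toolxy [-218.6   -5. ] F [ 0.8 -5.4  5. ] op 0.0 q6 -0.42
```

View pics/w13.png

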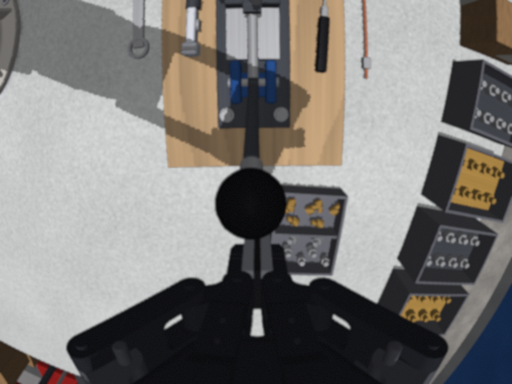

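>>> {"name": "jog_arm", "arguments": {"increments": "1.2 0 -0.25 0 0 0 -1; 1.2 0 -0.2 0 0 0 -1; 1.2 0 -0.15 0 0 0 -1; 1.2 0 0 0 0 0 -1; 1.2 0 0 0 0 0 -1; 1.2 0 0.1 0 0 0 -1; 1 0 0.1 0 0 0 -1; 0.5 0 0 0 0 0 -1"}}

```text
clock: 15.9
eef_pos: [534.3, -49.7, 222.4]
tcp_rot: [-3.141, -0.001, 1.746]
contact_force: [0.6, -2.4, 0.1]
opening: -0.001
```

>>> {"name": "jog_arm", "arguments": {"increments": "0.2 0 0 0 0 0 -1; 0.2 0 0 0 0 0 -1; 0.2 0 0 0 0 0 -1; 0.2 0 0 0 0 0 -1; 0 0 0 0 0 0 -1; 0 0 0 0 0 0 -1; 0 0 0 0 0 0 -1; 0 0 0 0 0 0 -1"}}

```text
clock: 16.7
eef_pos: [533.5, -43.0, 222.9]
tcp_rot: [3.141, -0.0, 1.746]
contact_force: [0.7, -0.2, -0.2]
opening: -0.002
```

```bash
python3 look2.py 14
```

```text
16.7 tcp [533.5 -43.  222.9] rpy [ 3.141 -0.     1.746] toolxy [-122.8   -4.7] F [ 0.7 -0.2 -0.2] op -0.0 q6 -0.26
```

View pics/w14.png

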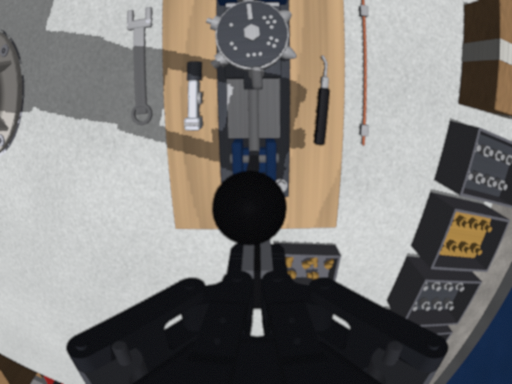

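View pics/s14.png

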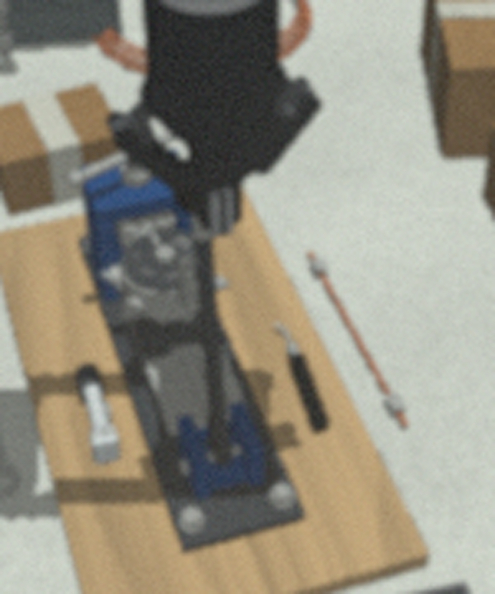

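>>> {"name": "jog_arm", "arguments": {"increments": "0.15 0 0.05 0 0 0 -1; 0.15 0 0.05 0 0 0 -1; 0.15 0 0 0 0 0 -1; 0.15 0 0 0 0 0 -1; 0 0 0 0 0 0 -1; 0 0 0 0 0 0 -1; 0 0 0 0 0 0 -1; 0 0 0 0 0 0 -1"}}

```text
clock: 17.6
eef_pos: [532.3, -37.0, 221.7]
tcp_rot: [-3.141, -0.0, 1.746]
contact_force: [0.4, -0.6, -0.5]
opening: 0.001
```

>>> {"name": "jog_arm", "arguments": {"increments": "0.15 0 0 0 0 0 -1; 0.15 0 0 0 0 0 -1; 0.15 0 0 0 0 0 -1; 0 0 0 0 0 0 -1; 0 0 0 0 0 0 -1; 0 0 0 0 0 0 -1; 0 0 0 0 0 0 -1; 0 0 0 0 0 0 -1"}}

```text
clock: 18.4
eef_pos: [532.0, -35.2, 221.7]
tcp_rot: [3.141, 0.004, 1.746]
contact_force: [3.0, -13.8, -1.3]
opening: 0.002
```

>>> {"name": "jog_arm", "arguments": {"increments": "0.1 0 0 0 0 0 -1; 0.1 0 0 0 0 0 -1; 0.1 0 0 0 0 0 -1; 0 0 0 0 0 0 -1; 0 0 0 0 0 0 -1; 0 0 0 0 0 0 -1; 0 0 0 0 0 0 -1; 0 0 0 0 0 0 -1"}}

```text
clock: 19.2
eef_pos: [532.1, -35.1, 221.9]
tcp_rot: [3.141, 0.01, 1.746]
contact_force: [4.4, -27.0, -3.6]
opening: 0.003
```

>>> {"name": "jog_arm", "arguments": {"increments": "-0.3 0 0 0 0 0 -1; -0.5 0 0 0 0 0 -1; -1 0 0 0 0 0 -1; -2 0 0 0 0 0 -1; -3 0 0 0 0 0 -1; -3 0 -1 0 0 0 -1; -3 0 -3 0 0 0 -1; 0 0 0 0 0 0 -1"}}

```text
clock: 20.0
eef_pos: [555.7, -159.3, 265.2]
tcp_rot: [3.137, 0.003, 1.744]
contact_force: [1.0, -0.1, -0.1]
opening: -0.002
```

```bash
python3 look2.py 15
python3 - <<'E'
from h import *
t=cv2.cvtColor(r.grab_frame("top"),cv2.COLOR_RGB2BGR)
cv2.imwrite("pics/t15.png",cv2.resize(t[165:265,165:315],None,fx=5.3,fy=5.3,interpolation=cv2.INTER_CUBIC))
w=cv2.imread("pics/w15.png");cv2.imwrite("pics/w15c.png",cv2.resize(w[0:200,170:340],None,fx=3,fy=3,interpolation=cv2.INTER_CUBIC))
E
```

```text
20.0 tcp [ 555.7 -159.3  265.2] rpy [3.137e+00 3.000e-03 1.744e+00] toolxy [-241.2   -5.8] F [ 1.  -0.1 -0.1] op -0.0 q6 -0.45
```

View pics/w15c.png

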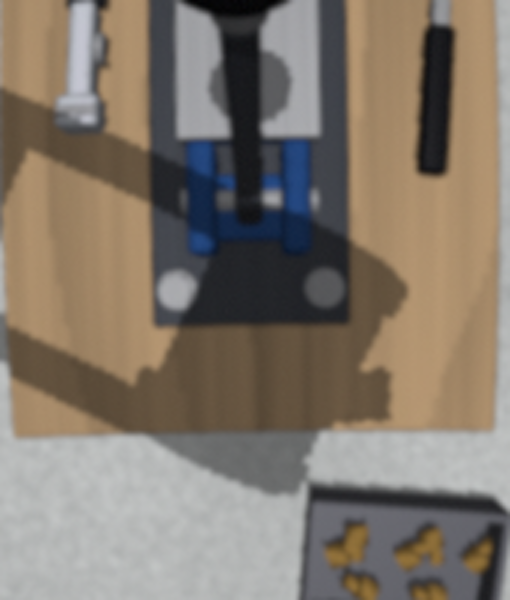

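View pics/s15.png

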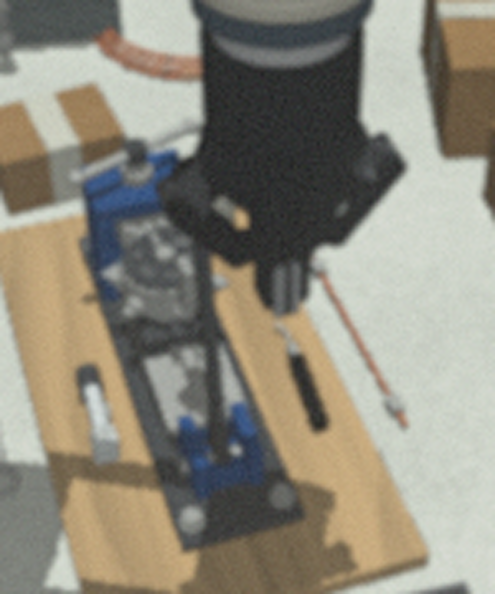

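View pics/t15.png

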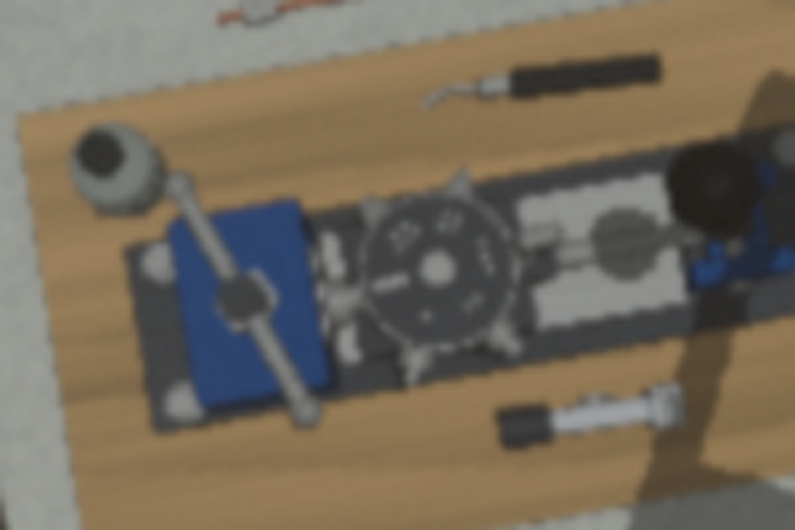

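Run:
```python
from h import *
f=lambda x,y:((x+.5)/5.3-.5+165,(y+.5)/5.3-.5+165)
n=back("top",f(437,268),122)[:2]-T0; print("nut",n@u,n@v)
c=n
for nm,p,z in(("bar",(390,282),118),("3",(485,255),117),("0",(405,236),117),("4",(450,222),117),("1",(427,316),117),("2",(472,301),117),("tab",(540,238),148),("ball",(712,187),272)):
    d=back("top",f(*p),z)[:2]-T0-c
    print(nm,np.round([d@u,d@v],1),np.degrees(np.arctan2(d@v,d@u)))
t=cv2.imread("pics/t15.png");cv2.imwrite("pics/t15c.png",cv2.resize(t[150:390,300:600],None,fx=2.6,fy=2.5))
```

```text
nut 17.70656413690502 0.19889420068142938
bar [21.5  2.2] 5.778338151225755
3 [-22.   -2.4] -173.85668229543316
0 [ 11.5 -16.9] -55.82226756291748
4 [ -9.3 -19.5] -115.49848086605355
1 [ 8.  19.7] 68.01534899101156
2 [-12.8  16.7] 127.44747458051188
tab [-45.6  -3. ] -176.25116434677363
ball [-106.    -0.4] -179.78506019850028
```

View pics/t15c.png

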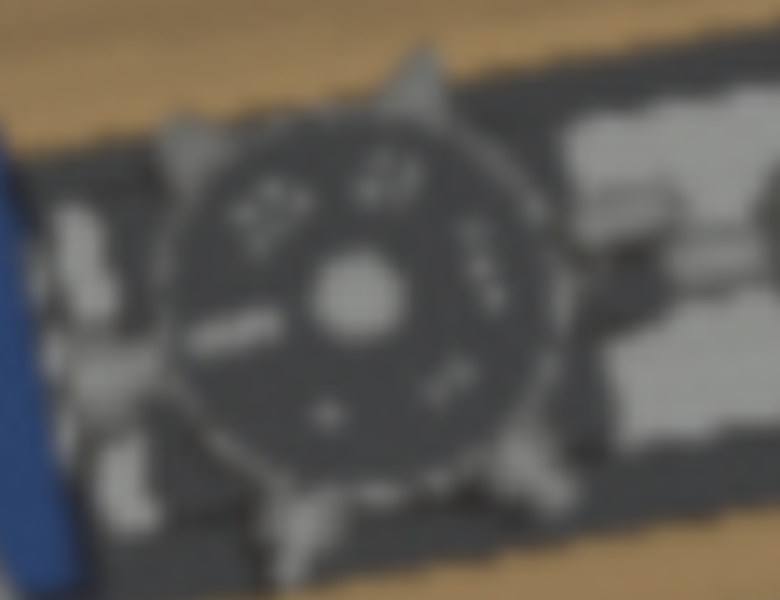

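>>> {"name": "jog_arm", "arguments": {"increments": "0 0 -3 0 0 0 -1; 0 0 -1.5 0 0 0 -1; 2.5 0 0 0 0 0 -1; 3 0 0 0 0 0 -1; 3.5 0 0 0 0 0 -1; 3.5 0 0 0 0 0 -1; 3 0 0 0 0 0 -1; 0 0 0 0 0 0 -1"}}

```text
clock: 20.95
eef_pos: [525.3, 0.3, 306.5]
tcp_rot: [-3.141, -0.001, 1.75]
contact_force: [-0.2, -0.4, 0.1]
opening: 0.0
```

Run:
```python
from h import *
st();c=r.camera_info("wrist");np.savez("cam16.npz",**c)
w=cv2.cvtColor(r.grab_frame("wrist"),cv2.COLOR_RGB2BGR);cv2.imwrite("pics/w16.png",w)
cu,cv_=map(int,wproj([*W(16,0),116]));print(cu,cv_)
y0=max(0,cv_-75)
print("origin",cu-75,y0)
cv2.imwrite("pics/w16c.png",cv2.resize(w[y0:y0+150,cu-75:cu+75],None,fx=4,fy=4,interpolation=cv2.INTER_CUBIC))
```

```text
20.95 tcp [5.253e+02 3.000e-01 3.065e+02] rpy [-3.141e+00 -1.000e-03  1.750e+00] toolxy [-78.7  -4.4] F [-0.2 -0.4  0.1] op 0.0 q6 -0.18
252 81
origin 177 6
```

View pics/w16c.png

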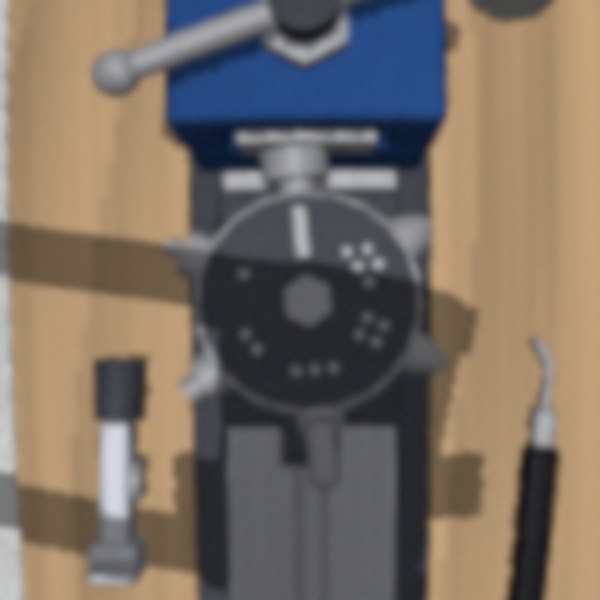

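```bash
python3 - <<'E'
from h import *
c=np.load("cam16.npz");K=c["K"];R=cv2.Rodrigues(c["rvec"])[0];C=-R.T@c["tvec"]
def wb(px,py,z):
    x=(px+.5)/4-.5+177-K[0,2];y=(py+.5)/4-.5+6-K[1,2];rr=np.hypot(x,y);th=rr/K[0,0]
    d=np.array([np.sin(th)*x/rr,np.sin(th)*y/rr,np.cos(th)]);d=R.T@d
    p=C+d*(z-C[2])/d[2];q=p[:2]-T0;return np.array([q@u,q@v])
n=wb(308,300,122);print("nut",n)
marks={"bar":((301,231),118,0),"1":((244,273),116,60),"2":((251,341.5),116,120),"3":((315,370),116,180),"4":((372,330),116,240),"5":((362,257),116,300)}
P=[];
for k,(p,z,a) in marks.items(): P.append(wb(*p,z))
P=np.array(P);ctr=P.mean(0);print("ctr",ctr)
for (k,m),p in zip(marks.items(),P):
    for cc in(ctr,):
        d=p-cc;e=np.degrees(np.arctan2(d[1],d[0]))-m[2];print(k,np.hypot(*d).round(1),((e+180)%360-180).round(1))
d=wb(298,207,118)-wb(304,257,118);print("bar dir",np.degrees(np.arctan2(d[1],d[0])))
for nm,a,b,z in(("plateR",(429,200),(424,560),24),("plateL",(195,200),(207,560),24),("padR",(397,430),(396,590),60),("padL",(228,430),(228,590),60),("die",(235,137),(378,137),110),("yoke front top",(170,120),(443,123),131)):
    d=wb(*a,z)-wb(*b,z);print(nm,wb(*a,z),wb(*b,z),np.degrees(np.arctan2(d[1],d[0])))
print("tab",wb(320,430,148),wb(325,480,148),"stopface",wb(293,150,104),wb(262,165,93),wb(330,165,93),"dieslot mid",wb(306,137,112))
E
python3 - <<'E'
import cv2
w=cv2.imread("pics/w16.png");cv2.imwrite("pics/w16d.png",cv2.resize(w[25:125,215:295],None,fx=7,fy=6,interpolation=cv2.INTER_CUBIC))
E
```

```text
nut [18.59422167 -1.28604919]
ctr [18.80347543 -1.06329812]
bar 21.7 5.1
1 21.3 5.8
2 21.6 6.3
3 22.0 5.9
4 21.9 4.9
5 21.5 9.2
bar dir 6.5083058983146245
plateR [ 62.87355115 -46.43344257] [-79.26011908 -45.86997289] -0.2271401651424659
plateL [63.16986915 42.90160633] [-79.14153915  40.09013701] 1.1317741605739442
padR [-25.39921296 -32.31417159] [-84.22427844 -32.61659782] 0.2945614036888471
padL [-25.26710348  28.12466026] [-84.12934052  29.0749366 ] -0.9249069857254216
die [72.10725541 21.44951994] [ 71.87705921 -22.94231649] 89.70289239009269
yoke front top [74.22106974 39.1926452 ] [ 72.85217687 -41.11654249] 89.02347176377243
tab [-19.83679768  -4.89159633] [-34.25916821  -6.30372261] stopface [68.56260122  3.56645556] [65.46477688 13.88005248] [65.29264352 -8.16151253] dieslot mid [71.39883359 -0.63184618]
```

View pics/w16d.png

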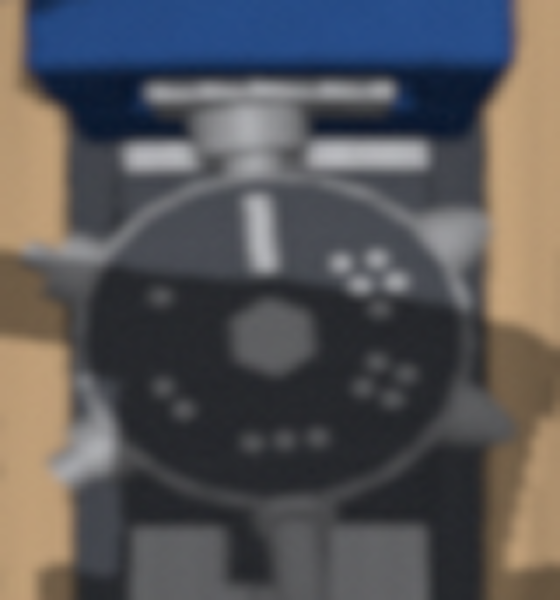

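>>> {"name": "jog_arm", "arguments": {"increments": "2.5 0 0 0 0 0 -1; 2.5 0 0 0 0 0 -1; 0 0 2.5 0 0 0 -1; 0 0 2.5 0 0 0 -1; 0 0 2.2 0 0 0 -1; -1.2 0 0 0 0 0 -1; -1 0 0 0 0 0 -1; -1 0 0 0 0 0 -1"}}

```text
clock: 21.8
eef_pos: [524.0, 13.6, 236.2]
tcp_rot: [3.14, -0.001, 1.745]
contact_force: [-2.7, 5.3, 6.9]
opening: -0.0
```

```bash
python3 look2.py 17
```

```text
21.8 tcp [524.   13.6 236.2] rpy [ 3.140e+00 -1.000e-03  1.745e+00] toolxy [-65.5  -5.5] F [-2.7  5.3  6.9] op -0.0 q6 -0.15
```

View pics/s17.png

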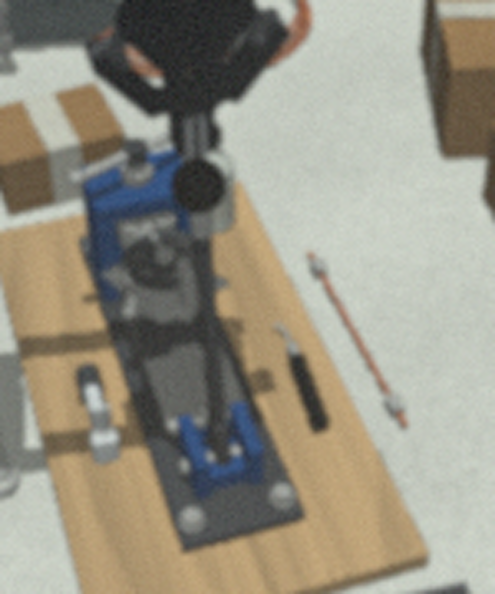

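>>> {"name": "jog_arm", "arguments": {"increments": "-1.2 0 0 0 0 0 -1; -1.2 0 0 0 0 0 -1; -1.2 0 0 0 0 0 -1; -1.2 0 0.05 0 0 0 -1; -1.2 0 0.1 0 0 0 -1; -1.2 0 0.2 0 0 0 -1; -1.2 0 0.3 0 0 0 -1; -1.2 0 0.3 0 0 0 -1"}}

```text
clock: 22.7
eef_pos: [539.9, -81.1, 224.8]
tcp_rot: [-3.141, -0.0, 1.746]
contact_force: [0.8, 2.5, 1.9]
opening: -0.001
```

>>> {"name": "jog_arm", "arguments": {"increments": "-1.2 0 0.4 0 0 0 -1; -1.2 0 0.5 0 0 0 -1; -1.2 0 0.6 0 0 0 -1; -1 0 0.5 0 0 0 -1; -0.7 0 0.4 0 0 0 -1; -0.5 0 0.3 0 0 0 -1; 0 0 0 0 0 0 -1; 0 0 0 0 0 0 -1"}}

```text
clock: 23.5
eef_pos: [550.0, -137.2, 198.2]
tcp_rot: [-3.141, 0.0, 1.746]
contact_force: [-0.1, 0.0, 0.1]
opening: 0.0
```

```bash
python3 look2.py 18
```

```text
23.5 tcp [ 550.  -137.2  198.2] rpy [-3.141  0.     1.746] toolxy [-218.5   -4.1] F [-0.1  0.   0.1] op 0.0 q6 -0.42
```

View pics/s18.png

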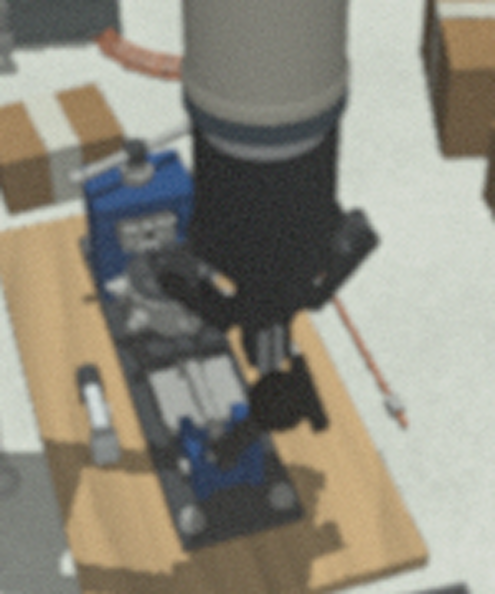

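>>> {"name": "jog_arm", "arguments": {"increments": "-0.4 0 0.3 0 0 0 -1; -0.3 0 0.2 0 0 0 -1; -0.3 0 0.1 0 0 0 -1; -0.2 0 0 0 0 0 -1; 0 0 0 0 0 0 -1; 0 0 0 0 0 0 -1; 0 0 0 0 0 0 -1; 0 0 0 0 0 0 -1"}}

```text
clock: 24.4
eef_pos: [551.5, -144.6, 193.1]
tcp_rot: [3.142, -0.007, 1.745]
contact_force: [-5.4, 21.5, 13.8]
opening: 0.0
```

>>> {"name": "jog_arm", "arguments": {"increments": "0.5 0 0 0 0 0 -1; 1.5 0 -0.5 0 0 0 -1; 3 0.5 -2 0 0 0 -1; 3.5 0.8 0 0 0 0 -1; 3.5 0.8 0 0 0 0 -1; 3 1 0 0 0 0 -1; 2.5 0.3 0 0 0 0 -1; 0 0 0 0 0 0 -1"}}

```text
clock: 25.2
eef_pos: [554.9, 32.1, 217.4]
tcp_rot: [3.141, -0.0, 1.748]
contact_force: [1.1, -0.7, -0.1]
opening: -0.0
```

```bash
python3 look2.py 19
python3 - <<'E'
from h import *
delta([*W(-46,-38),97],A)
w=cv2.imread("pics/w19.png");cu,cv_=map(int,wproj([*W(0,0),116]));print(cu,cv_)
y0=max(0,cv_-75);print(cu-75,y0)
cv2.imwrite("pics/w19c.png",cv2.resize(w[y0:y0+150,cu-75:cu+75],None,fx=4,fy=4,interpolation=cv2.INTER_CUBIC))
np.savez("cam19.npz",**r.camera_info("wrist"))
E
```

```text
25.2 tcp [554.9  32.1 217.4] rpy [ 3.141 -0.     1.748] toolxy [-52.7 -39.1] F [ 1.1 -0.7 -0.1] op -0.0 q6 -0.12
shift cm [ 0.92 -0.08 12.03] rot [-0.     0.001 -0.003]
215 121
140 46
```

View pics/w19c.png

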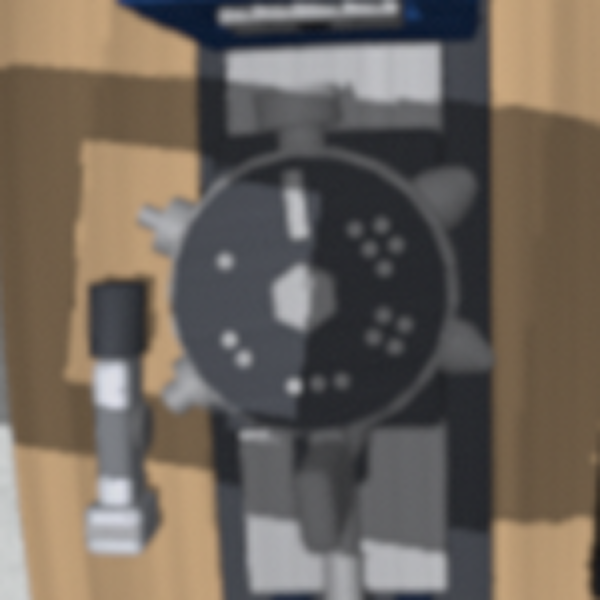

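```bash
cat >> h.py <<'E'
def tang(f,ox,oy,s,marks):
    c=np.load(f);K=c["K"];R=cv2.Rodrigues(c["rvec"])[0];C=-R.T@c["tvec"]
    def wb(px,py,z):
        x=(px+.5)/s-.5+ox-K[0,2];y=(py+.5)/s-.5+oy-K[1,2];rr=np.hypot(x,y);th=rr/K[0,0]
        d=R.T@np.array([np.sin(th)*x/rr,np.sin(th)*y/rr,np.cos(th)]);p=C+d*(z-C[2])/d[2];q=p[:2]-T0;return np.array([q@u,q@v])
    P={k:wb(*p,116) for k,p in marks.items()};ctr=np.mean(list(P.values()),0);E=[]
    for k,p in P.items():
        d=p-ctr;e=(np.degrees(np.arctan2(d[1],d[0]))-60*k+180)%360-180;E.append(e)
    print("ctr",ctr.round(1),"angles",np.round(E,1),"mean",np.mean(E).round(2));return wb
E
python3 - <<'E'
from h import *
wb=tang("cam19.npz",140,46,4,{0:(298,211),1:(225,261),2:(237,350),3:(318,383),4:(390,331),5:(376,246)})
for a,b,z in(((232,130),(440,128),40),((247,430),(250,590),60),((443,430),(446,590),60),((218,15),(400,10),112),((492,110),(492,520),24)):
    d=wb(*b,z)-wb(*a,z);print(np.degrees(np.arctan2(d[1],d[0])))
E
```

```text
ctr [ 1.3 -1.1] angles [4.5 4.5 5.4 5.8 6.6 5.4] mean 5.37
-91.22682971291052
177.83466350409122
-179.48069015219798
-90.99454395920857
-179.9870435664557
```

>>> {"name": "jog_arm", "arguments": {"increments": "0.5 0 2.5 0 0 0 -1; 0.4 0 2.5 0 0 0 -1; 0 0 2.5 0 0 0 -1; 0 0 2.5 0 0 0 -1; 0 0 2.1 0 0 0 -1; 0 0 0 0 0 0 -1; 0 -0.6 0 0 0 0 -1; 0 -0.4 0 0 0 0 -1"}}

```text
clock: 26.1
eef_pos: [544.0, 35.9, 97.4]
tcp_rot: [3.14, 0.0, 1.745]
contact_force: [0.8, -0.5, 0.1]
opening: 0.003
```

>>> {"name": "jog_arm", "arguments": {"increments": "0 -0.2 0 0 0 0 -1; 0 -0.2 0 0 0 0 -1; 0 -0.2 0 0 0 0 -1; 0 0 0 0 0 0 -1; 0 0 0 0 0 0 -1; 0 0 0 0 0 0 -1; 0 0 0 0 0 0 -1; 0 0 0 0 0 0 -1"}}

```text
clock: 26.9
eef_pos: [537.9, 35.4, 96.2]
tcp_rot: [-3.141, -0.0, 1.746]
contact_force: [0.2, -0.2, -0.0]
opening: 0.002
```

```bash
python3 look.py 20
```

```text
26.9 tcp [537.9  35.4  96.2] rpy [-3.141 -0.     1.746] toolxy [-46.5 -22.9] F [ 0.2 -0.2 -0. ] op 0.0 q6 -0.11
```

View pics/w20.png

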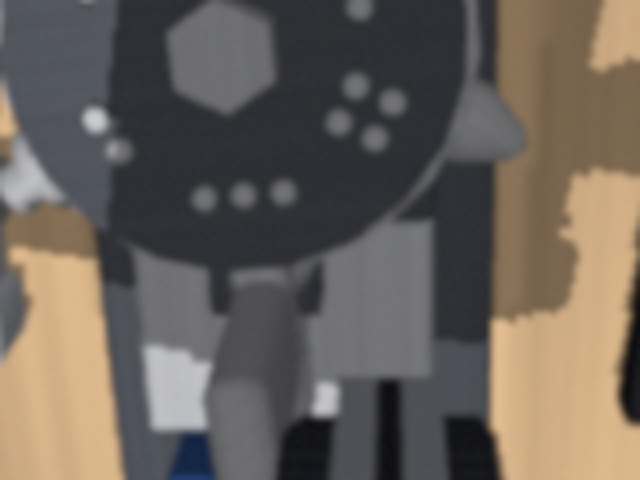

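View pics/s20.png

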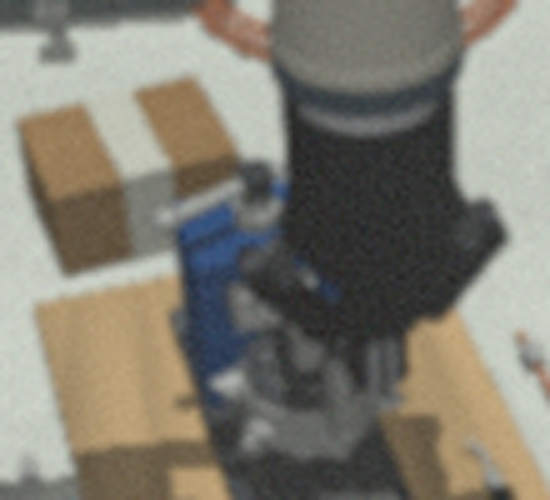

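>>> {"name": "jog_arm", "arguments": {"increments": "0 -0.2 0 0 0 0 -1; 0 -0.2 0 0 0 0 -1; 0 0 0 0 0 0 -1; 0 0 0 0 0 0 -1; 0 0 0 0 0 0 -1; 0 0 0 0 0 0 -1; 0 0 0 0 0 0 -1; 0 0 0 0 0 0 -1"}}

```text
clock: 27.8
eef_pos: [533.7, 34.7, 96.2]
tcp_rot: [-3.141, -0.0, 1.746]
contact_force: [1.4, -0.5, 0.4]
opening: -0.003
```

>>> {"name": "jog_arm", "arguments": {"increments": "0 -0.2 0 0 0 0 -1; 0 0 0 0 0 0 -1; 0 0 0 0 0 0 -1; 0 -0.1 0 0 0 0 -1; 0 0 0 0 0 0 -1; 0 0 0 0 0 0 -1; 0 0 0 0 0 0 -1; 0 0 0 0 0 0 -1"}}

```text
clock: 28.6
eef_pos: [530.8, 34.1, 96.3]
tcp_rot: [-3.141, 0.0, 1.746]
contact_force: [1.3, -1.6, 0.4]
opening: 0.001
```

```bash
python3 look.py 21
```

```text
28.6 tcp [530.8  34.1  96.3] rpy [-3.141  0.     1.746] toolxy [-46.5 -15.8] F [ 1.3 -1.6  0.4] op 0.0 q6 -0.11
```

View pics/w21.png

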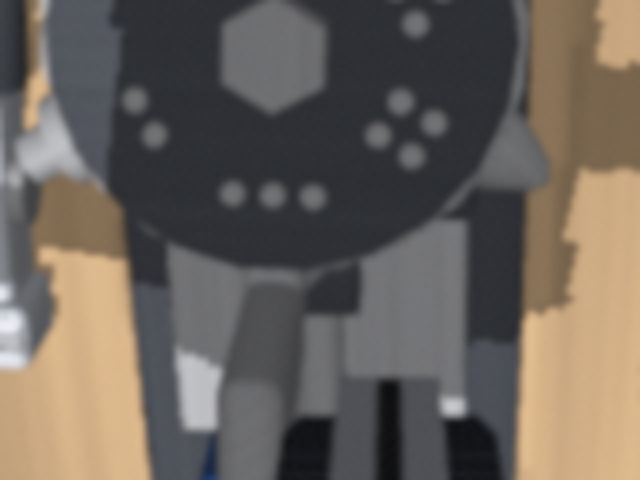

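>>> {"name": "jog_arm", "arguments": {"increments": "0 -0.05 0 0 0 0 -1; 0 0 0 0 0 0 -1; 0 0.3 0 0 0 0 -1; 0 1 0 0 0 0 -1; 0 1 -0.5 0 0 0 -1; 0 0 -4 0 0 0 -1; 0 0 -4 0 0 0 -1; 0 0 -4.5 0 0 0 -1"}}

```text
clock: 29.5
eef_pos: [553.0, 38.2, 227.4]
tcp_rot: [-3.14, -0.0, 1.746]
contact_force: [0.2, 0.7, -0.0]
opening: 0.004
```

Run:
```python
from h import *
st();np.savez("cam22.npz",**r.camera_info("wrist"))
w=cv2.cvtColor(r.grab_frame("wrist"),cv2.COLOR_RGB2BGR);cv2.imwrite("pics/w22.png",w)
cu,cv_=map(int,wproj([*W(0,0),116]))
y0=max(0,cv_-75);print(cu-75,y0)
cv2.imwrite("pics/w22c.png",cv2.resize(w[y0:y0+150,cu-75:cu+75],None,fx=4,fy=4,interpolation=cv2.INTER_CUBIC))
```

```text
29.5 tcp [553.   38.2 227.4] rpy [-3.14  -0.     1.746] toolxy [-46.3 -38.3] F [ 0.2  0.7 -0. ] op 0.0 q6 -0.11
138 52
```

View pics/w22c.png

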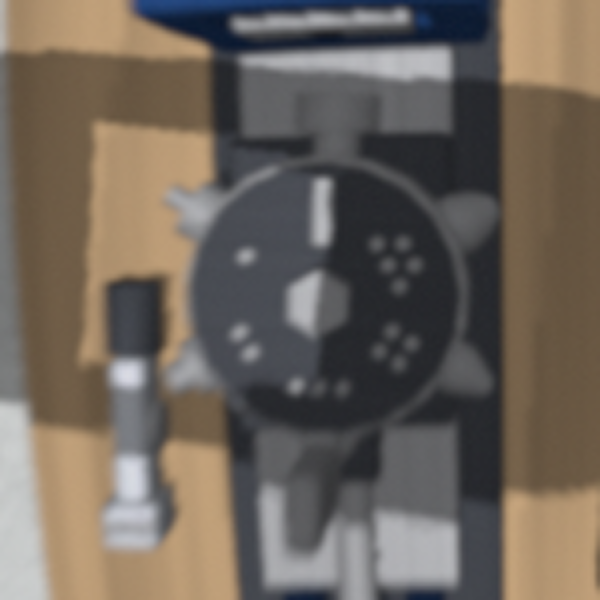

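Run:
```python
from h import *
wb=tang("cam22.npz",138,52,4,{0:(322,212),1:(246,256),2:(245,342),3:(319,388),4:(396,348),5:(396,262)})
for a,b,z in(((240,135),(452,133),40),((257,430),(262,590),60),((457,430),(458,590),60),((233,24),(410,18),112),((500,110),(500,520),24)):
    d=wb(*b,z)-wb(*a,z);print(np.degrees(np.arctan2(d[1],d[0])))
```

```text
ctr [ 2.3 -0.3] angles [-2.6 -3.1 -3.3 -2.6 -2.8 -3.5] mean -3.0
-91.19775370079229
178.36178912679867
179.80219556717242
-90.5103120557799
179.94496356111804
```

>>> {"name": "jog_arm", "arguments": {"increments": "-2 0 -3 0 0 0 -1; -4 0 0 0 0 0 -1; -4.5 0 0 0 0 0 -1; -4.5 0 0 0 0 0 -1; -4.5 0 0 0 0 0 -1; -4.5 0 0 0 0 0 -1; -3.2 0 0 0 0 0 -1; 0 -1.5 0 0 0 0 -1"}}

```text
clock: 30.35
eef_pos: [587.3, -236.1, 255.8]
tcp_rot: [3.141, 0.001, 1.743]
contact_force: [0.6, 0.2, -0.2]
opening: -0.004
```

>>> {"name": "jog_arm", "arguments": {"increments": "0 -2 1 0 0 0 -1; 0 0 2 0 0 0 -1; 0 0 2.2 0 0 0 -1; 0 0 1.8 0 0 0 -1; 0 0 0 0 0 0 -1; 0 0 0 0 0 0 -1; 0 0 0 0 0 0 -1; 0 0 0 0 0 0 -1"}}

```text
clock: 31.15
eef_pos: [566.7, -236.0, 187.5]
tcp_rot: [3.14, 0.001, 1.746]
contact_force: [-0.3, 0.6, -0.1]
opening: -0.002
```

```bash
python3 look2.py 23
```

```text
31.15 tcp [ 566.7 -236.   187.5] rpy [3.140e+00 1.000e-03 1.746e+00] toolxy [-318.6   -2.9] F [-0.3  0.6 -0.1] op -0.0 q6 -0.57
```

View pics/w23.png

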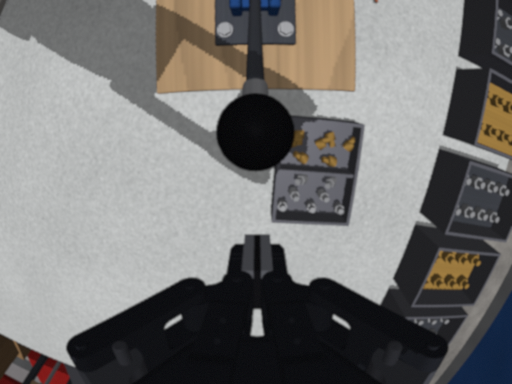

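Same approach as before (9 mm further back); repeat the push.

>>> {"name": "jog_arm", "arguments": {"increments": "1.6 0 0 0 0 0 -1; 1.3 0 0 0 0 0 -1; 1.2 0 -0.7 0 0 0 -1; 1.2 0 -0.65 0 0 0 -1; 1.2 0 -0.6 0 0 0 -1; 1.2 0 -0.5 0 0 0 -1; 1.2 0 -0.4 0 0 0 -1; 1.2 0 -0.35 0 0 0 -1"}}

```text
clock: 32.05
eef_pos: [549.3, -136.8, 220.5]
tcp_rot: [3.139, 0.004, 1.746]
contact_force: [-0.3, -6.1, 4.9]
opening: 0.001
```

>>> {"name": "jog_arm", "arguments": {"increments": "1.2 0 -0.25 0 0 0 -1; 1.2 0 -0.2 0 0 0 -1; 1.2 0 -0.15 0 0 0 -1; 1.2 0 0 0 0 0 -1; 1.2 0 0 0 0 0 -1; 1.2 0 0.1 0 0 0 -1; 1 0 0.1 0 0 0 -1; 0.5 0 0 0 0 0 -1"}}

```text
clock: 32.85
eef_pos: [532.7, -49.5, 221.9]
tcp_rot: [-3.141, -0.001, 1.747]
contact_force: [-0.3, -2.7, 2.4]
opening: 0.0
```

>>> {"name": "jog_arm", "arguments": {"increments": "0.2 0 0 0 0 0 -1; 0.2 0 0 0 0 0 -1; 0.2 0 0 0 0 0 -1; 0.2 0 0 0 0 0 -1; 0.2 0 0 0 0 0 -1; 0.2 0 0 0 0 0 -1; 0 0 0 0 0 0 -1; 0 0 0 0 0 0 -1"}}

```text
clock: 33.65
eef_pos: [531.2, -38.7, 222.4]
tcp_rot: [3.141, -0.0, 1.746]
contact_force: [-1.1, -1.3, -1.2]
opening: -0.0
```

>>> {"name": "jog_arm", "arguments": {"increments": "0.15 0 0 0 0 0 -1; 0.15 0 0 0 0 0 -1; 0.15 0 0 0 0 0 -1; 0.15 0 0 0 0 0 -1; 0.1 0 0 0 0 0 -1; 0.1 0 0 0 0 0 -1; 0 0 0 0 0 0 -1; 0 0 0 0 0 0 -1"}}

```text
clock: 34.45
eef_pos: [530.6, -35.4, 222.4]
tcp_rot: [3.141, 0.008, 1.746]
contact_force: [4.4, -22.8, -4.3]
opening: 0.004
```

Firm at the stop (23 N, same y as before). Back away and view.

>>> {"name": "jog_arm", "arguments": {"increments": "-0.3 0 0 0 0 0 -1; -0.5 0 0 0 0 0 -1; -1 0 0 0 0 0 -1; -2 0 0 0 0 0 -1; -3 0 -1 0 0 0 -1; -1 0 -4 0 0 0 -1; 0 0 -3 0 0 0 -1; 0 0 0 0 0 0 -1"}}

```text
clock: 35.25
eef_pos: [545.8, -108.8, 306.9]
tcp_rot: [3.135, 0.002, 1.745]
contact_force: [0.8, -0.0, 0.1]
opening: -0.002
```

>>> {"name": "jog_arm", "arguments": {"increments": "2 0 0 0 0 0 -1; 3 0 0 0 0 0 -1; 2.5 0 0 0 0 0 -1; 1.5 0 0 0 0 0 -1; 0 0 0 0 0 0 -1; 0 0 0 0 0 0 -1; 0 0 0 0 0 0 -1; 0 0 0 0 0 0 -1"}}

```text
clock: 36.05
eef_pos: [527.8, -20.0, 302.2]
tcp_rot: [-3.141, 0.0, 1.745]
contact_force: [0.7, -0.5, -0.5]
opening: -0.002
```

```bash
python3 - <<'E'
from h import *
st();np.savez("cam24.npz",**r.camera_info("wrist"))
w=cv2.cvtColor(r.grab_frame("wrist"),cv2.COLOR_RGB2BGR);cv2.imwrite("pics/w24.png",w)
cu,cv_=map(int,wproj([*W(16,0),116]))
y0=max(0,cv_-75);print(cu-75,y0)
cv2.imwrite("pics/w24c.png",cv2.resize(w[y0:y0+150,cu-75:cu+75],None,fx=4,fy=4,interpolation=cv2.INTER_CUBIC))
E
python3 look2.py 25
```

```text
36.05 tcp [527.8 -20.  302.2] rpy [-3.141  0.     1.745] toolxy [-99.1  -3.2] F [ 0.7 -0.5 -0.5] op -0.0 q6 -0.21
178 0
36.1 tcp [527.8 -19.9 302.2] rpy [-3.142  0.     1.745] toolxy [-99.1  -3.2] F [-0.4 -0.4 -0.6] op -0.0 q6 -0.21
```

View pics/w24c.png

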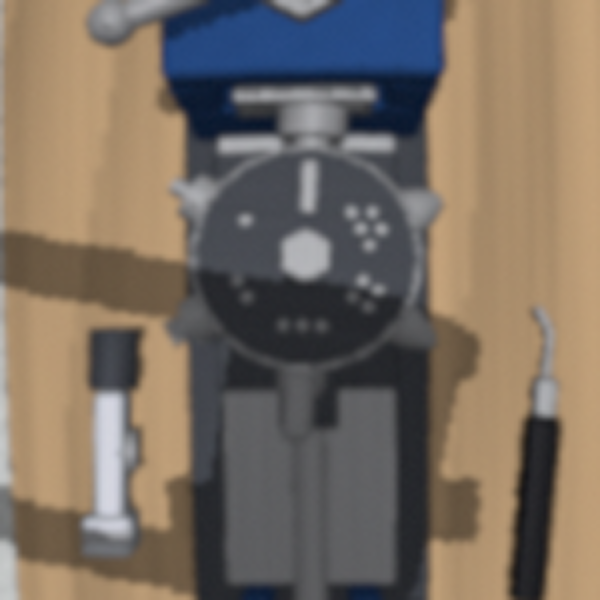

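View pics/s25.png

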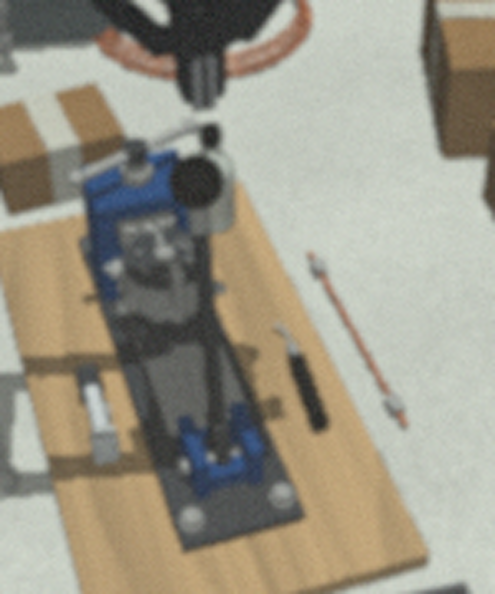

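>>> {"name": "jog_arm", "arguments": {"increments": "0 0 -3 0 0 0 -1; 0 0 -4 0 0 0 -1; 0 0 -4 0 0 0 -1; -3 0 -2 0 0 0 -1; -4 0 0 0 0 0 -1; -3 0 0 0 0 0 -1; 0 0 0 0 0 0 -1; 0 0 0 0 0 0 -1"}}

```text
clock: 37.0
eef_pos: [544.9, -118.1, 432.0]
tcp_rot: [-3.141, -0.001, 1.744]
contact_force: [-0.2, 1.3, 0.0]
opening: -0.0
```

Run:
```python
from h import *
tang("cam24.npz",178,0,4,{0:(309,186),1:(245,220),2:(242,289),3:(302,325),4:(366,291),5:(366,228)})
st()
t=cv2.cvtColor(r.grab_frame("top"),cv2.COLOR_RGB2BGR);cv2.imwrite("pics/t26.png",t)
```

```text
ctr [19.1 -1. ] angles [-3.5 -2.7 -2.4 -2.8 -0.7 -4.6] mean -2.79
37.0 tcp [ 544.9 -118.1  432. ] rpy [-3.141e+00 -1.000e-03  1.744e+00] toolxy [-198.8   -2.5] F [-0.2  1.3  0. ] op -0.0 q6 -0.39
```

View pics/t26.png

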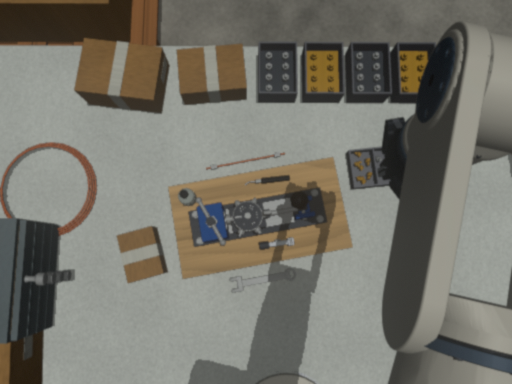

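Everything else is in its original place, the lever is over, and the hand is clear.

```bash
python3 -c "
from rig import r
print(r.sign_off())"
```

```text
the job is handed in; nothing more can be done
None
```

The job is handed in at about 37 s. The turret is indexed with the length stop facing the die, the lever is at its end stop, and the hand is clear.

**What I did:**
- With the lever back, I pushed the tab 180° clockwise, which clicked the length stop round to the die side, and then pushed the lever over.
- A wrist picture then showed the turret resting about 5–6° off square. I pushed the lever back to its rear stop, nudged the tab a few degrees, and pushed the lever over again.

**Last checks:**
- **Turret:** the bar and the stop face the die, about 2–3° off square. That is my own picture measurement, and the detent is only good to about 3°.
- **Lever:** on the second push the force rose to 23 N at the same place as the first time.
- **Carriage:** it had moved about 17 mm by picture, against a nominal 16 mm.
- **Bystanders:** the top picture shows no bystander visibly moved, though the arm hides part of the nut tray.
- **Contact:** there was no force on the hand after I withdrew it.

**Disagreement:** in the pictures the closed fingertips sit about 38 mm short of the reported tool point. I set the push heights by the pictures.

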